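# Draw the stage-glass frame down evenly with its four knobs

## Robot

A 6-joint arm with a two-finger parallel gripper is mounted at the origin on the work surface. World frame = base frame: x ahead of the robot, y to its left, z up, the work surface at z = 0. Lengths are in m, angles in rad, forces in N, time in s.
With the tool pointing down it reaches from about 0.35 to 0.775 m from the base axis. Payload 7.3 kg.
Tool frame: the origin (TCP) lies where the fingers leave the gripper's body, on its centre line; the fingertips stand 66 mm ahead of it and the grasp point (between the pads) lies 47 mm ahead of it; z points along the fingers, y is the direction in which the jaws open and shut (so a half turn about z gives the same grasp; the last joint's range is limited). The gripper opens to 92 mm and grips with 3 to 60 N. Pads are 19 mm wide; open, the fingers measure 130 mm over their backs; the gripper's body (75 mm by 190 mm) begins 47 mm behind the grasp point.
Start: joints at [1.015, 0.342, 1.524, -0, 1.275, -0.146], TCP at [0.209, 0.482, 0.292] pointing down, gripper open.
Joint ranges: [-2.53, 2.53], [-0.77, 2.02], [0.04, 2.7], [-1, 4.14], [0.28, 2.66], [-3.11, 3.11]. Speed limits (rad/s): [2.57, 2.57, 3.14, 3.14, 3.14, 3.14].

## Interface

Orientations are given as a rotation vector (axis times angle).
In Python, from rig import ctrl gives the robot as it stands. The module is installed in compiled form; this text tells all that it offers.
- The arm moves only by the tool play_rows, never from a script. Its argument "deltas" is a list of rows, each a list of 7 numbers: the turn, a rotation vector about the tool's x, y, z in degrees, then the shift along the tool's x, y, z in mm, then the opening, from 0 (shut) to 1 (fully open). In form: [[ax, ay, az, tx, ty, tz, grip], ...]. A call has exactly 10 rows; each row is the pose to reach, as a shift and turn from the pose commanded when the call began, along the tool's axes at that moment; what a row does not reach only later rows make up. A row lasts 1/12 s, in which the tool goes at most 41.7 mm and 7.16 degrees, less where a joint would pass 70% of its speed; a pose out of reach is approached as far as the arm can. A call with a gripper value outside its range is refused whole. The fingers move at their own pace and stop on an object; the grip force is fixed at half the most. Time passes only in rows, so rows that repeat a pose let the fingers close, or fill a call up. It gives the time, the measured TCP pose, the force and the opening at its end, in the units of the state.
- ctrl.observe(): the state, without advancing time (a new reading comes with each control period).
- ctrl.read_camera(name): name is "side" or "top" or "wrist"; returns a dict with "pixels" (384x512x3 uint8, red, green, blue), "mtx" (3x3 intrinsics, pixels), "distortion" ([k1, k2, p1, p2, k3] as OpenCV has them; the pictures are not rectified), "R" (3x3) and "t" (3): a world point X has camera coordinates R X + t; the wrist camera has in their place "mount" (4x4, takes a point from camera to tool coordinates, whose origin is the TCP and whose axes are the flange's). Camera axes: x right, y down, z forward; pixel columns grow to the right and rows downward; lengths in m; the calibration is good to about 2 mm. A picture is of the moment at which its call begins: read the wrist's pose just before it. There is no depth.
- ctrl.sign_off(): hands the job in, once; it reports no verdict.
The state is a dict: "t": time; "qpos": joint angles; "qvel": joint speeds; "tau": joint torques, N m; "tool_pos": TCP position; "ee_rot": TCP orientation; "contact_force": force on the tool from outside, world axes, zero at the start; "torque": the same for the moment, N m; "finger_gap": finger opening in m.
Only numpy, scipy, OpenCV 4.12 (cv2) and the standard library are available. Lean on these libraries where they do the work, as an engineer would, in place of code of your own. Each camera call takes 0.05 s, during which the arm holds its last target.

## Task

The glass of the measuring machine's stage is back in its insert, with the frame lying loose over the four studs on its rubber cushions. Draw the frame down evenly with the four black knobs on the studs: go crosswise from corner to opposite corner, first round only about a sixth of a turn on each, then crosswise again until the frame lies fully home and all four knobs are equally finger-tight, none loose and none forced. Never let the frame tip to one side, keep the fingers off the glass and the frame, and leave the things lying around where they are.

Things in the scene. Friction and masses are not known exactly. Their poses are not given: they have to be found in the camera images.
- insert: Aluminium base plate of the glass insert, 240 x 200 mm, 24 mm thick, standing on the bench. Origin: under its centre; x along the 240 mm side, z up. The four studs stand at x = +-82 mm, y = +-62 mm, so nut1 and nut3 are diagonal to each other, and nut2 and nut4.
- frame: Dark steel frame, 190 x 150 x 6 mm with a window, origin at the centre of its underside. Loose over the studs, on four corner cushions (2.5 N per mm each) that hold it about 2.7 mm above the insert's top face; home is flat on that face (origin 24 mm above the insert's origin). One knob pulled right down alone tips it too far.
- glass: Glass plate, 140 x 100 mm, fixed in the insert under the frame's window, its top 20 mm above the bench. Fragile. Finger-tight for the knobs: each bears on the frame with about 15 N, at a turning torque of roughly 0.15 to 0.2 N m (0.03 free); rubbery fingers pinching a knob with 6 N slip round it at just that. 10 N pinch slips at about 27 N, too tight.
- nut1: Black fluted quick nut on a fixed stud, at the insert's +x +y corner. Origin: centre of its collar's underside, z up its axis. Grip 32 mm across, from 14 to 36 mm above the origin; collar 24 mm across. Clockwise from above screws it down, 12 mm a turn (1.9 mm per rad): the hand must sink with it. Collar starts 0.3 to 1.6 mm clear of the frame, each differently; yaw tells nothing.
- nut2: Black fluted quick nut on a fixed stud, at the insert's +x -y corner. Origin: centre of its collar's underside, z up its axis. Grip 32 mm across, from 14 to 36 mm above the origin; collar 24 mm across. Clockwise from above screws it down, 12 mm a turn (1.9 mm per rad): the hand must sink with it. Collar starts 0.3 to 1.6 mm clear of the frame, each differently; yaw tells nothing.
- nut3: Black fluted quick nut on a fixed stud, at the insert's -x -y corner. Origin: centre of its collar's underside, z up its axis. Grip 32 mm across, from 14 to 36 mm above the origin; collar 24 mm across. Clockwise from above screws it down, 12 mm a turn (1.9 mm per rad): the hand must sink with it. Collar starts 0.3 to 1.6 mm clear of the frame, each differently; yaw tells nothing.
- nut4: Black fluted quick nut on a fixed stud, at the insert's -x +y corner. Origin: centre of its collar's underside, z up its axis. Grip 32 mm across, from 14 to 36 mm above the origin; collar 24 mm across. Clockwise from above screws it down, 12 mm a turn (1.9 mm per rad): the hand must sink with it. Collar starts 0.3 to 1.6 mm clear of the frame, each differently; yaw tells nothing.
- loupe: Bystander: black magnifier, 42 mm across, 42 mm tall, standing beside the insert. Leave it.
- spare_knob: Bystander: a spare knob like the four, 36 mm tall, standing on the bench beside the insert, not on a stud. Leave it.
- hex_key: Bystander: bent 6 mm hex key, 80 mm long, lying flat on the robot's side of the insert. Leave it.
- bracket: Bystander: small aluminium angle bracket, 36 x 60 x 36 mm, beyond the insert. Leave it.
- gauge_block: Bystander: steel gauge block, 35 x 9 x 30 mm, standing beyond the insert. Leave it.
- plug_gauge: Bystander: steel plug gauge, 28 mm across, 62 mm tall, standing beside the insert. Leave it.
- caliper: Bystander: digital caliper, 170 mm long, lying flat beside the insert. Leave it.

How it is judged:
By the outcome, as a careful person would: the job done as asked, in the order asked, and still so for the second after the job is handed in, with the robot touching nothing.
It also fails if it takes over 72 s, if anything falls off the work surface, if the arm or the gripper's body presses on something with over 40 N, if the wrist force passes 120 N, or if a joint passes its speed limit or range.

## Working session

There is one attempt and no reset: what is moved stays moved. The work goes in short steps, Python scripts to look and compute and a tool call to move; the robot and the scene stay as the last step left them, time stands still between calls to the robot, and variables do not carry over. Pictures are saved under pics/ and viewed, and the job is handed in when it is done.

Besides the shell and the picture viewer there is one more tool, called after "Call:" as a command line: name --pt "numbers of a row" for each row, then --argument value for the rest. play_rows: Moves the arm, as the interface text tells. Its arguments: {"type":"object","properties":{"deltas":{"type":"array"}},"required":["deltas"]}

```bash
mkdir -p pics
cat > h.py <<'E'
import numpy as np, cv2
from rig import ctrl
from scipy.spatial.transform import Rotation as Rn
def snap(name,fn):
    s=ctrl.observe(); c=ctrl.read_camera(name)
    cv2.imwrite('pics/'+fn,cv2.cvtColor(c['pixels'],cv2.COLOR_RGB2BGR))
    import pickle; pickle.dump((s,c),open('pics/'+fn+'.pkl','wb'))
    return s,c
def cam(s,c):
    if 'R' in c: return np.array(c['R']),np.array(c['t'])
    M=np.array(c['mount']); Rt=Rn.from_rotvec(s['ee_rot']).as_matrix()
    Rw=Rt@M[:3,:3]; p=Rt@M[:3,3]+np.array(s['tool_pos'])
    return Rw.T,-Rw.T@p
def ray(s,c,uv):
    R,t=cam(s,c); u=cv2.undistortPoints(np.array(uv,float).reshape(-1,1,2),np.array(c['mtx']),np.array(c['distortion'])).reshape(-1,2)
    d=np.c_[u,np.ones(len(u))]@R; o=-R.T@t
    return o,d/np.linalg.norm(d,axis=1)[:,None]
def onz(s,c,uv,z):
    o,d=ray(s,c,uv); return o+d*((z-o[2])/d[:,2])[:,None]
def proj(s,c,X):
    R,t=cam(s,c); return cv2.projectPoints(np.array(X,float).reshape(-1,3),cv2.Rodrigues(R)[0],t,np.array(c['mtx']),np.array(c['distortion']))[0].reshape(-1,2)
E
python3 - <<'E'
from h import *
s,c=snap('top','top0.png'); s,c=snap('side','side0.png'); s,c=snap('wrist','wrist0.png')
print(s); print(c['mount'],c['mtx'])
E
```

```text
{'t': 0.1, 'qpos': array([ 1.01500693e+00,  3.42629254e-01,  1.52490568e+00, -7.23798179e-06,
        1.27541037e+00, -1.45971653e-01]), 'qvel': array([ 0.00037868, -0.00047762, -0.00204135, -0.00082226, -0.00019272,
        0.00022601]), 'tau': array([ 1.52310378e-03, -4.32004273e+01, -2.44692600e+01,  7.18910107e-02,
        5.26628271e-02, -5.62435287e-05]), 'tool_pos': array([0.20900465, 0.48130713, 0.29163227]), 'ee_rot': array([-6.39148145e-01, -3.07542026e+00,  1.99873310e-03]), 'contact_force': array([-0.628725  , -0.09731944,  0.11218443]), 'torque': array([ 0.00284206,  0.01253709, -0.01460902]), 'finger_gap': 0.09219242133717681}
[[ 2.27661402e-04 -9.61305881e-01 -2.75483125e-01  7.45515241e-02]
 [ 9.99999569e-01 -2.92490036e-05  9.28472635e-04 -1.06386886e-03]
 [-9.00603811e-04 -2.75483217e-01  9.61305459e-01 -9.30644338e-02]
 [ 0.00000000e+00  0.00000000e+00  0.00000000e+00  1.00000000e+00]] [[314.26724197   0.         258.15414075]
 [  0.         314.26724197 192.36135402]
 [  0.           0.           1.        ]]
```

View pics/top0.png

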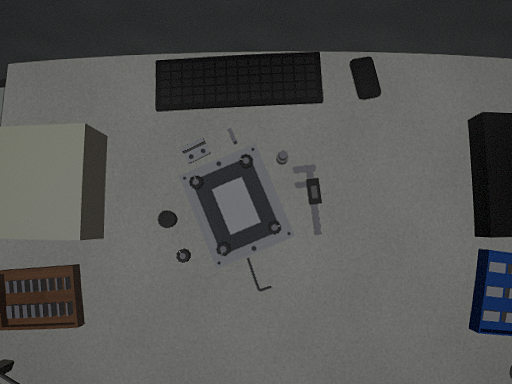

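View pics/side0.png

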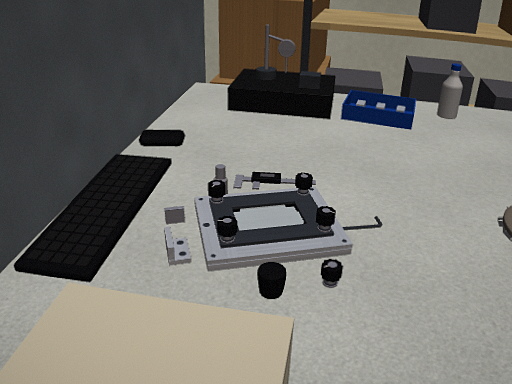

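View pics/wrist0.png

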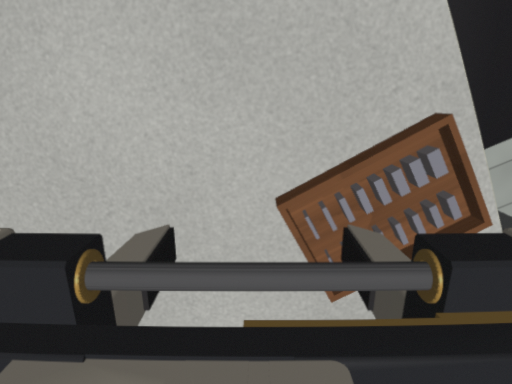

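```bash
cat > m1.py <<'E'
from h import *
import pickle
st,ct=pickle.load(open('pics/top0.png.pkl','rb')); ss,cs=pickle.load(open('pics/side0.png.pkl','rb'))
R,t=cam(st,ct); print('topcam',-R.T@t); R,t=cam(ss,cs); print('sidecam',-R.T@t)
P=onz(st,ct,[[196,182],[246,160],[275,227],[223,248]],0.06); print(P.round(4)); print(P.mean(0))
for k in range(4): print([round(np.linalg.norm(P[k]-P[j])*1000) for j in range(4)])
print('others',onz(st,ct,[[167,219],[183,256],[282,157],[196,150],[232,135],[259,280],[312,200]],0.03).round(3))
print(proj(ss,cs,P).round(0))
for n in('top','side'):
    im=cv2.imread('pics/%s0.png'%n); im=im[120:300,140:340] if n=='top' else im[150:310,150:390]
    cv2.imwrite('pics/%s0z.png'%n,cv2.resize(np.clip(im*1.6,0,255).astype(np.uint8),None,fx=3.3,fy=3.3,interpolation=2))
E
python3 m1.py
```

```text
topcam [0.50245363 0.03975152 0.87322459]
sidecam [0.44737728 0.79957552 0.47267612]
[[0.6009 0.1905 0.06  ]
 [0.6508 0.076  0.06  ]
 [0.4979 0.0111 0.06  ]
 [0.4513 0.1281 0.06  ]]
[0.55022226 0.10144804 0.06      ]
[0, 125, 207, 162]
[125, 0, 166, 206]
[207, 166, 0, 126]
[162, 206, 126, 0]
others [[ 0.517  0.264  0.03 ]
 [ 0.431  0.225  0.03 ]
 [ 0.663 -0.008  0.03 ]
 [ 0.682  0.197  0.03 ]
 [ 0.717  0.111  0.03 ]
 [ 0.375  0.048  0.03 ]
 [ 0.56  -0.077  0.03 ]]
[[228. 224.]
 [216. 186.]
 [304. 179.]
 [325. 214.]]
```

View pics/top0z.png

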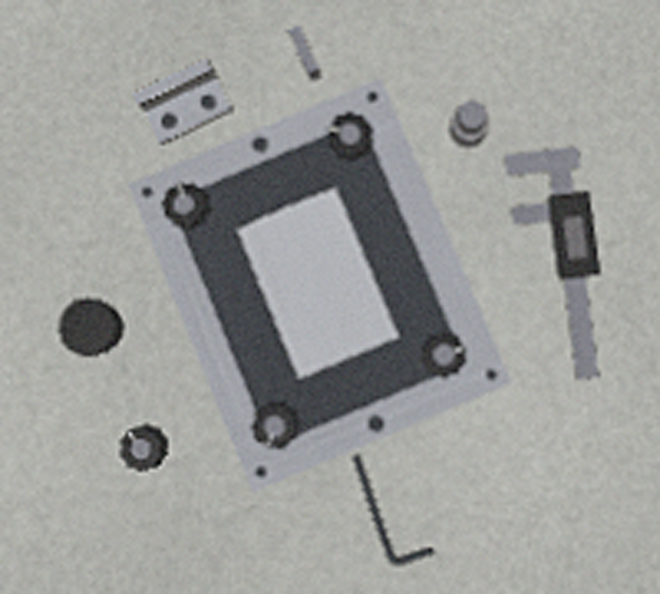

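Call:
play_rows --pt "0 0 0 -380 -150 0 1" --pt "0 0 0 -380 -150 0 1" --pt "0 0 0 -380 -150 0 1" --pt "0 0 0 -380 -150 0 1" --pt "0 0 0 -380 -150 0 1" --pt "0 0 0 -380 -150 0 1" --pt "0 0 0 -380 -150 0 1" --pt "0 0 0 -380 -150 0 1" --pt "0 0 0 -380 -150 0 1" --pt "0 0 0 -380 -150 0 1"

```text
t: 0.98
tool_pos: [0.4996, 0.1901, 0.292]
ee_rot: [0.641, 3.075, -0.0]
contact_force: [0.8, 0.6, 1.1]
finger_gap: 0.0921
```

Call:
play_rows --pt "0 0 0 -154 -63 0 0.55" --pt "0 0 0 -154 -63 0 0.55" --pt "0 0 0 -154 -63 0 0.55" --pt "0 0 0 -154 -63 0 0.55" --pt "0 0 0 -154 -63 0 0.55" --pt "0 0 0 -154 -63 0 0.55" --pt "0 0 0 -154 -63 0 0.55" --pt "0 0 0 -154 -63 0 0.55" --pt "0 0 0 -154 -63 0 0.55" --pt "0 0 0 -154 -63 0 0.55"

```text
t: 1.82
tool_pos: [0.6135, 0.0746, 0.2927]
ee_rot: [0.637, 3.076, 0.0]
contact_force: [-0.8, -0.3, -0.3]
finger_gap: 0.0506
```

Run:
```python
from h import *
s,c=snap('wrist','w1.png'); print(s['tool_pos'],s['ee_rot'],s['finger_gap'],s['qvel'].round(3))
im=cv2.imread('pics/w1.png'); cv2.imwrite('pics/w1b.png',cv2.resize(np.clip(im*1.5,0,255).astype(np.uint8),(796,597),interpolation=2))
```

```text
[0.61352496 0.07456178 0.29268633] [6.36567288e-01 3.07600084e+00 4.13695652e-04] 0.05058322688855934 [-0.006  0.002 -0.004 -0.001  0.     0.   ]
```

View pics/w1b.png

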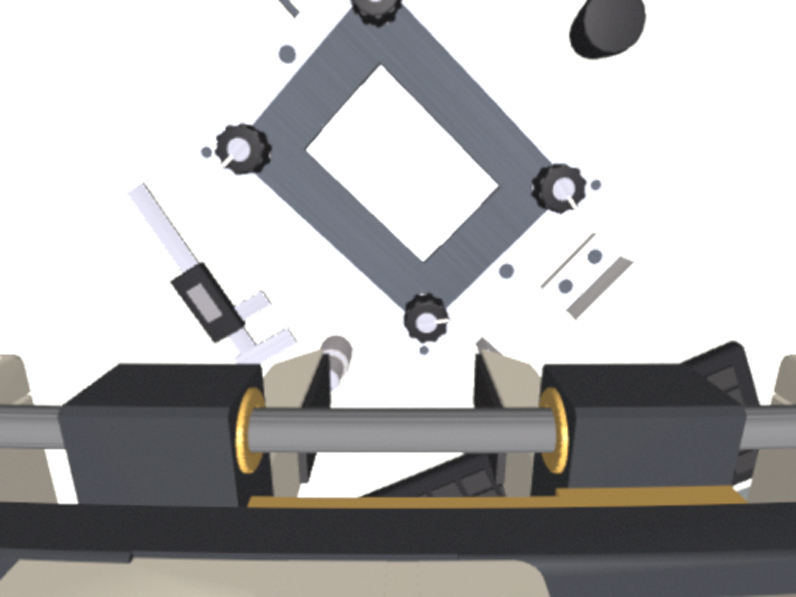

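Call:
play_rows --pt "0 0 0 20 -40 -20 0.55" --pt "0 0 0 20 -70 -40 0.55" --pt "0 0 0 20 -70 -40 0.55" --pt "0 0 0 20 -70 -40 0.55" --pt "0 0 0 20 -70 -40 0.55" --pt "0 0 0 20 -70 -40 0.55" --pt "0 0 0 20 -70 -40 0.55" --pt "0 0 0 20 -70 -40 0.55" --pt "0 0 0 20 -70 -40 0.55" --pt "0 0 0 20 -70 -40 0.55"

```text
t: 2.7
tool_pos: [0.5679, 0.0175, 0.3318]
ee_rot: [-0.638, -3.075, -0.0]
contact_force: [-0.1, 0.3, 0.3]
finger_gap: 0.0502
```

Run:
```python
from h import *
s,c=snap('wrist','w2.png'); print(s['tool_pos'],s['ee_rot'],s['finger_gap'],s['qvel'].round(3))
im=cv2.imread('pics/w2.png'); cv2.imwrite('pics/w2b.png',cv2.resize(np.clip(im*1.2,0,255).astype(np.uint8),(796,597),interpolation=2))
```

```text
[0.56792954 0.01753782 0.33178169] [-6.38272714e-01 -3.07534596e+00 -4.38585728e-05] 0.05021448426246099 [-0.003 -0.004 -0.001 -0.001 -0.002 -0.   ]
```

View pics/w2b.png

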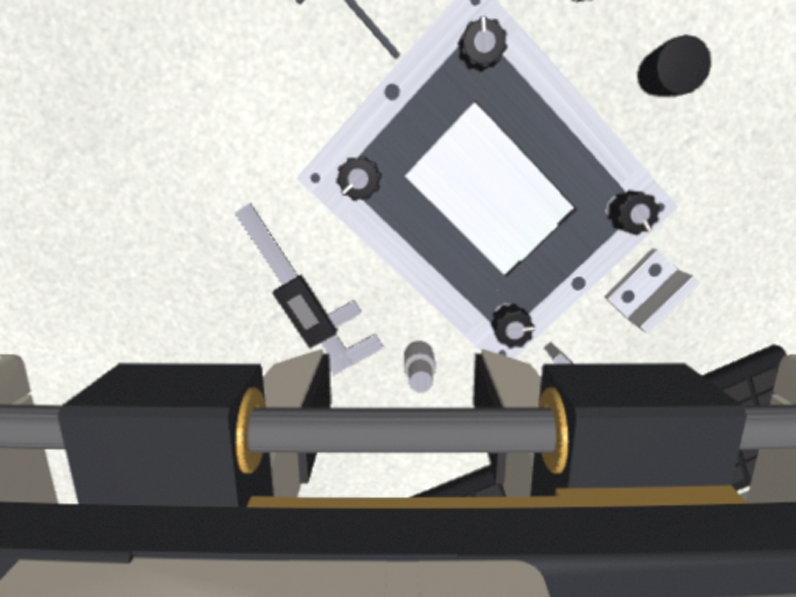

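```bash
cat > m2.py <<'E'
from h import *
import pickle
V=[pickle.load(open('pics/w%d.png.pkl'%i,'rb')) for i in(1,2)]
k=512/796
g1={'C':(238,149),'B':(426,322),'A':(563,188)}
g2={'D':(485,41),'C':(358,178),'B':(515,330),'A':(640,214)}
def disc(c,g):
    g=np.array(g)*k; r=9; S=8
    x0,y0=(g-r).round().astype(int); y0=max(y0,0)
    im=cv2.cvtColor(c['pixels'],cv2.COLOR_RGB2GRAY)[y0:y0+2*r+1,x0:x0+2*r+1]
    im=cv2.resize(im,None,fx=S,fy=S,interpolation=cv2.INTER_CUBIC)
    th,m=cv2.threshold(im,0,255,cv2.THRESH_OTSU)
    m=cv2.morphologyEx(m,cv2.MORPH_OPEN,cv2.getStructuringElement(2,(33,33)))
    n,l,st,ce=cv2.connectedComponentsWithStats(m)
    ctr=np.array([r*S,(g[1]-y0)*S]); b=min(range(1,n),key=lambda i:np.hypot(*(ce[i]-ctr)))
    return (ce[b]+.5)/S-.5+[x0,y0], st[b][2:]/S
res={}
D=[{n:disc(V[i][1],g) for n,g in G.items()} for i,G in enumerate((g1,g2))]
for i in(0,1):
    for n in D[i]: print(i,n,D[i][n][0].round(2),D[i][n][1])
for n in 'ABC':
    o1,d1=ray(*V[0],D[0][n][0]); o2,d2=ray(*V[1],D[1][n][0]); d1=d1[0];d2=d2[0]
    a=np.linalg.lstsq(np.c_[d1,-d2],o2-o1,rcond=None)[0]; p,q=o1+a[0]*d1,o2+a[1]*d2
    print(n,'tri',((p+q)/2).round(4),'gap',(np.linalg.norm(p-q)*1000).round(2)); 
for z in(.066,.070,.074):
  for i in(0,1):
    P={n:onz(*V[i],D[i][n][0],z)[0] for n in D[i]}
    print(z,i,{n:P[n].round(4)[:2] for n in P},'AB',np.linalg.norm(P['A']-P['B']).round(4),'BC',np.linalg.norm(P['C']-P['B']).round(4),'AC',np.linalg.norm(P['C']-P['A']).round(4), 'BD' ,np.linalg.norm(P['D']-P['B']).round(4) if 'D' in P else '')
E
python3 m2.py
```

```text
0 C [152.94  95.83] [  14.5    15.25 1414.  ]
0 B [274.1  207.21] [  14.375   12.75  1110.25 ]
0 A [362.22 121.26] [  14.125   14.75  1319.   ]
1 D [311.25  25.76] [  13.875   16.25  1311.   ]
1 C [229.75 114.63] [  13.      13.    1099.625]
1 B [331.14 212.08] [ 12.875  11.25  875.75 ]
1 A [411.44 137.27] [  12.375   12.875 1009.875]
A tri [0.6015 0.1906 0.0712] gap 0.13
B tri [0.6496 0.0766 0.0703] gap 0.02
C tri [0.4984 0.0129 0.0708] gap 0.04
0.066 0 {'C': array([0.4977, 0.0115]), 'B': array([0.651 , 0.0763]), 'A': array([0.6024, 0.1921])} AB 0.1256 BC 0.1665 AC 0.2088 BD 
0.066 1 {'D': array([0.4495, 0.1285]), 'C': array([0.4983, 0.0125]), 'B': array([0.6514, 0.077 ]), 'A': array([0.6031, 0.1927])} AB 0.1254 BC 0.1662 AC 0.2085 BD 0.2084
0.07 0 {'C': array([0.4982, 0.0127]), 'B': array([0.6497, 0.0766]), 'A': array([0.6017, 0.191 ])} AB 0.1241 BC 0.1644 AC 0.2062 BD 
0.07 1 {'D': array([0.45  , 0.1276]), 'C': array([0.4983, 0.0128]), 'B': array([0.6497, 0.0766]), 'A': array([0.6019, 0.1911])} AB 0.124 BC 0.1643 AC 0.2061 BD 0.2061
0.074 0 {'C': array([0.4988, 0.0138]), 'B': array([0.6484, 0.0769]), 'A': array([0.601 , 0.1899])} AB 0.1225 BC 0.1623 AC 0.2035 BD 
0.074 1 {'D': array([0.4506, 0.1266]), 'C': array([0.4983, 0.0132]), 'B': array([0.6481, 0.0763]), 'A': array([0.6007, 0.1894])} AB 0.1226 BC 0.1625 AC 0.2038 BD 0.2038
```

Call:
play_rows --pt "0 0 0 38 173 185 0.55" --pt "0 0 0 38 173 185 0.55" --pt "0 0 0 38 173 185 0.55" --pt "0 0 0 38 173 185 0.55" --pt "0 0 0 38 173 185 0.55" --pt "0 0 0 38 173 185 0.55" --pt "0 0 0 38 173 185 0.55" --pt "0 0 0 38 173 200 0.55" --pt "0 0 0 38 173 213 0.55" --pt "0 0 0 38 173 225 0.55"

```text
t: 3.58
tool_pos: [0.602, 0.191, 0.1067]
ee_rot: [0.638, 3.076, -0.0]
contact_force: [-0.0, -0.0, -0.2]
finger_gap: 0.0506
```

Run:
```python
from h import *
s,c=snap('wrist','w3.png'); print(s['tool_pos'],s['ee_rot'],s['finger_gap'],s['contact_force'],s['torque'])
snap('side','s3.png')
im=cv2.imread('pics/w3.png'); im2=cv2.imread('pics/s3.png')[140:280,150:390]; im2=cv2.resize(im2,(512,299))
cv2.imwrite('pics/w3b.png',np.clip(np.vstack([im[180:],im2])*1.5,0,255).astype(np.uint8))
```

```text
[0.60203077 0.19099324 0.1067407 ] [ 6.38422884e-01  3.07582864e+00 -9.12854828e-05] 0.05063371401208925 [-0.00745511 -0.02298171 -0.21037955] [-0.01476535 -0.00518011  0.0476556 ]
```

View pics/w3b.png

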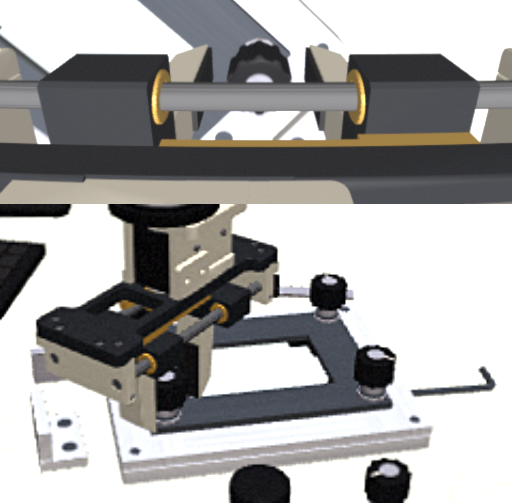

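Call:
play_rows --pt "0 0 0 0 0 0 0.25" --pt "0 0 0 0 0 0 0.25" --pt "0 0 0 0 0 0 0.25" --pt "0 0 0 0 0 0 0.25" --pt "0 0 0 0 0 0 0.25" --pt "0 0 0 0 0 0 0.25" --pt "0 0 0 0 0 0 0.25" --pt "0 0 0 0 0 0 0.25" --pt "0 0 0 0 0 0 0.25" --pt "0 0 0 0 0 0 0.25"

```text
t: 4.52
tool_pos: [0.6026, 0.1911, 0.1083]
ee_rot: [0.639, 3.074, 0.001]
contact_force: [0.6, 0.6, 5.6]
finger_gap: 0.0312
```

```bash
cat > st.py <<'E'
from h import *
import sys
n=int(sys.argv[1]) if len(sys.argv)>1 else 4
F=[];T=[];J=[]
for i in range(n):
    s=ctrl.observe(); F.append(s['contact_force']);T.append(s['torque']);J.append(s['tau'])
    ctrl.read_camera('top')
s=ctrl.observe(); F.append(s['contact_force']);T.append(s['torque']);J.append(s['tau'])
F,T,J=map(np.array,(F,T,J))
y=(Rn.from_rotvec(s['ee_rot']).as_matrix()@[0,1,0])
print('t',round(s['t'],2),'pos',(s['tool_pos']*1000).round(2),'th',np.degrees(np.arctan2(y[1],y[0])).round(2),'gap',round(s['finger_gap']*1000,2),'q6',s['qpos'][5].round(3))
print('F',F.mean(0).round(2),'sd',F.std(0).round(2),'T',T.mean(0).round(3),'sd',T.std(0).round(3)); print('tau',J.mean(0).round(3),'tau6',J[:,5].round(4))
E
python3 st.py
```

```text
t 4.72 pos [602.56 191.12 108.32] th 66.52 gap 31.63 q6 -0.975
F [0.54 0.12 5.67] sd [0.34 0.54 0.36] T [-0.006 -0.049 -0.006] sd [0.043 0.028 0.016]
tau [-4.3000e-02 -5.3341e+01 -1.8634e+01 -1.4000e-02  1.7100e-01 -2.2000e-02] tau6 [-0.0221 -0.0221 -0.0221 -0.0221 -0.022 ]
```

Call:
play_rows --pt "0 0 7 0 0 -1.0 0.25" --pt "0 0 13 0 0 -0.8 0.25" --pt "0 0 20 0 0 -0.6 0.25" --pt "0 0 27 0 0 -0.4 0.25" --pt "0 0 33 0 0 -0.2 0.25" --pt "0 0 40 0 0 0.0 0.25" --pt "0 0 47 0 0 0.3 0.25" --pt "0 0 53 0 0 0.5 0.25" --pt "0 0 60 0 0 0.7 0.25" --pt "0 0 60 0 0 0.7 0.25"

```text
t: 5.55
tool_pos: [0.6022, 0.1908, 0.1065]
ee_rot: [2.096, 2.339, 0.0]
contact_force: [1.4, -1.2, 0.7]
finger_gap: 0.0315
```

```bash
python3 st.py 3
```

```text
t 5.7 pos [602.15 190.84 106.52] th 6.72 gap 31.03 q6 0.069
F [ 2.19 -1.05 -0.48] sd [0.53 0.28 0.74] T [-0.214 -0.281 -0.03 ] sd [0.04  0.044 0.031]
tau [  0.817 -56.928 -19.574   0.33    0.579   0.704] tau6 [1.6761 0.8597 0.2517 0.0302]
```

```bash
python3 st.py 4
```

```text
t 5.9 pos [602.14 190.92 106.52] th 6.61 gap 31.32 q6 0.071
F [ 2.49 -0.68 -0.57] sd [0.26 0.35 0.61] T [-0.29  -0.381  0.023] sd [0.047 0.037 0.03 ]
tau [ 1.1140e+00 -5.7147e+01 -1.9438e+01  4.7600e-01  7.3900e-01  1.0000e-03] tau6 [ 0.0302 -0.0087 -0.0085 -0.0069 -0.0023]
```

Call:
play_rows --pt "0 0 0 0 0 0 0.55" --pt "0 0 0 0 0 0 0.55" --pt "0 0 -7 0 0 -40 0.55" --pt "0 0 -14 -32 -24 -40 0.55" --pt "0 0 -21 -65 -48 -40 0.55" --pt "0 0 -28 -98 -73 -40 0.55" --pt "0 0 -35 -131 -98 -40 0.55" --pt "0 0 -42 -165 -123 -40 0.55" --pt "0 0 -49 -165 -123 -40 0.55" --pt "0 0 -56 -165 -123 -40 0.55"

```text
t: 6.73
tool_pos: [0.4967, 0.0113, 0.1466]
ee_rot: [-0.752, -3.048, 0.0]
contact_force: [0.8, 0.4, 0.1]
finger_gap: 0.0508
```

Call:
play_rows --pt "0 0 0 0 0 15 0.55" --pt "0 0 0 0 0 28 0.55" --pt "0 0 0 0 0 40 0.55" --pt "0 0 0 0 0 40 0.25" --pt "0 0 0 0 0 40 0.25" --pt "0 0 0 0 0 40 0.25" --pt "0 0 0 0 0 40 0.25" --pt "0 0 0 0 0 40 0.25" --pt "0 0 0 0 0 40 0.25" --pt "0 0 0 0 0 40 0.25"

```text
t: 7.57
tool_pos: [0.4989, 0.0134, 0.1072]
ee_rot: [0.756, 3.048, 0.001]
contact_force: [0.7, 4.1, 3.9]
finger_gap: 0.0316
```

```bash
sed -i "s/'tau6',/'Tz',T[:,2].round(3),'tau6',/" st.py; python3 st.py 3
```

```text
t 7.72 pos [498.86  13.4  107.11] th 62.11 gap 31.49 q6 -1.212
F [0.77 4.45 4.77] sd [0.12 0.36 0.57] T [ 0.706 -0.089  0.016] sd [0.082 0.01  0.016]
tau [-2.1850e+00 -4.2383e+01 -1.5487e+01 -9.2300e-01  4.6000e-02  1.4000e-02] Tz [-0.012  0.028  0.024  0.025] tau6 [0.0163 0.0144 0.0128 0.0112]
```

Call:
play_rows --pt "0 0 7 0 0.3 -0.8 0.25" --pt "0 0 13 0 0.3 -0.6 0.25" --pt "0 0 20 0 0.3 -0.4 0.25" --pt "0 0 27 0 0.3 -0.1 0.25" --pt "0 0 33 0 0.3 0.1 0.25" --pt "0 0 40 0 0.3 0.3 0.25" --pt "0 0 47 0 0.3 0.6 0.25" --pt "0 0 53 0 0.3 0.8 0.25" --pt "0 0 60 0 0.3 1.0 0.25" --pt "0 0 60 0 0.3 1.0 0.25"

```text
t: 8.55
tool_pos: [0.4987, 0.0134, 0.1053]
ee_rot: [2.185, 2.257, 0.0]
contact_force: [1.7, 4.0, -1.9]
finger_gap: 0.0312
```

```bash
python3 st.py 5
```

```text
t 8.8 pos [498.71  13.39 105.35] th 2.25 gap 31.09 q6 -0.166
F [ 2.79  3.41 -3.02] sd [0.9  0.37 0.62] T [ 0.434 -0.368 -0.011] sd [0.036 0.077 0.032]
tau [ -1.537 -45.89  -15.835  -0.698   0.707   0.473] Tz [-0.036  0.022 -0.031 -0.057  0.016  0.023] tau6 [ 1.6794  0.8661  0.2594  0.0378 -0.0031 -0.0032]
```

Call:
play_rows --pt "0 0 0 0 0 0 0.55" --pt "0 0 0 0 0 0 0.55" --pt "0 0 -7 0 0 -40 0.55" --pt "0 0 -14 14 38 -40 0.55" --pt "0 0 -21 28 76 -40 0.55" --pt "0 0 -28 42 115 -40 0.55" --pt "0 0 -35 56 154 -40 0.55" --pt "0 0 -42 56 154 -40 0.55" --pt "0 0 -49 56 154 -40 0.55" --pt "0 0 -56 56 154 -40 0.55"

```text
t: 9.63
tool_pos: [0.6504, 0.075, 0.1447]
ee_rot: [-0.851, -3.022, 0.002]
contact_force: [-0.5, -1.6, -0.2]
finger_gap: 0.0506
```

Call:
play_rows --pt "0 0 0 0 0 15 0.55" --pt "0 0 0 0 0 28 0.55" --pt "0 0 0 0 0 40 0.55" --pt "0 0 0 0 0 40 0.25" --pt "0 0 0 0 0 40 0.25" --pt "0 0 0 0 0 40 0.25" --pt "0 0 0 0 0 40 0.25" --pt "0 0 0 0 0 40 0.25" --pt "0 0 0 0 0 40 0.25" --pt "0 0 0 0 0 40 0.25"

```text
t: 10.47
tool_pos: [0.6512, 0.0758, 0.1063]
ee_rot: [0.862, 3.019, 0.003]
contact_force: [2.7, 4.4, -2.2]
finger_gap: 0.0315
```

```bash
python3 st.py 2
```

```text
t 10.57 pos [651.23  75.84 106.36] th 58.14 gap 31.13 q6 -1.017
F [ 2.71  4.23 -2.35] sd [0.03 0.15 0.14] T [ 0.515 -0.424  0.002] sd [0.027 0.023 0.024]
tau [-2.4500e+00 -6.0780e+01 -2.0494e+01 -9.2100e-01  9.2300e-01  1.0000e-03] Tz [ 0.035 -0.014 -0.015] tau6 [0.0007 0.0008 0.0008]
```

Call:
play_rows --pt "0 0 7 0.1 0 0.4 0.25" --pt "0 0 13 0.1 0 0.7 0.25" --pt "0 0 20 0.2 -0.1 0.9 0.25" --pt "0 0 27 0.2 -0.1 1.1 0.25" --pt "0 0 33 0.3 -0.1 1.3 0.25" --pt "0 0 40 0.3 -0.1 1.6 0.25" --pt "0 0 47 0.4 -0.2 1.8 0.25" --pt "0 0 53 0.4 -0.2 2.0 0.25" --pt "0 0 60 0.4 -0.2 2.3 0.25" --pt "0 0 60 0.4 -0.2 2.3 0.25"

```text
t: 11.4
tool_pos: [0.6499, 0.0753, 0.1042]
ee_rot: [-2.262, -2.18, -0.001]
contact_force: [-1.8, 1.6, 3.0]
finger_gap: 0.0313
```

```bash
python3 st.py 5
```

```text
t 11.65 pos [649.95  75.26 104.2 ] th -1.68 gap 31.33 q6 0.027
F [-2.9   1.67  5.01] sd [0.56 0.47 1.35] T [ 0.188  0.763 -0.028] sd [0.013 0.105 0.038]
tau [ -1.254 -56.783 -21.295  -0.382  -1.019   0.444] Tz [ 0.02   0.001 -0.093 -0.061 -0.012 -0.023] tau6 [ 1.673   0.8565  0.2467 -0.0448 -0.0478 -0.0204]
```

Call:
play_rows --pt "0 0 0 0 0 0 0.55" --pt "0 0 0 0 0 0 0.55" --pt "0 0 -7 0 0 -40 0.55" --pt "0 0 -14 9 -40 -40 0.55" --pt "0 0 -21 18 -80 -40 0.55" --pt "0 0 -28 27 -120 -40 0.55" --pt "0 0 -35 36 -160 -40 0.55" --pt "0 0 -42 46 -200 -40 0.55" --pt "0 0 -49 46 -200 -40 0.55" --pt "0 0 -56 46 -200 -40 0.55"

```text
t: 12.48
tool_pos: [0.4493, 0.128, 0.1434]
ee_rot: [-0.953, -2.993, 0.001]
contact_force: [0.6, -0.2, -0.2]
finger_gap: 0.0505
```

Call:
play_rows --pt "0 0 0 0 0 15 0.55" --pt "0 0 0 0 0 28 0.55" --pt "0 0 0 0 0 37 0.55" --pt "0 0 0 0 0 37 0.25" --pt "0 0 0 0 0 37 0.25" --pt "0 0 0 0 0 37 0.25" --pt "0 0 0 0 0 37 0.25" --pt "0 0 0 0 0 37 0.25" --pt "0 0 0 0 0 37 0.25" --pt "0 0 0 0 0 37 0.25"

```text
t: 13.32
tool_pos: [0.4519, 0.1274, 0.1067]
ee_rot: [0.967, 2.988, 0.0]
contact_force: [0.4, -3.0, 3.0]
finger_gap: 0.0312
```

```bash
python3 st.py 2
```

```text
t 13.42 pos [451.88 127.47 106.65] th 54.13 gap 31.26 q6 -0.833
F [-0.19 -2.91  3.55] sd [0.65 0.18 0.42] T [-0.549  0.085 -0.005] sd [0.033 0.023 0.04 ]
tau [ 1.4620e+00 -4.0192e+01 -1.5293e+01  7.0300e-01 -1.8800e-01  1.4000e-02] Tz [ 0.017  0.029 -0.061] tau6 [0.0137 0.0137 0.0137]
```

Call:
play_rows --pt "0 0 7 0 -0.2 -0.1 0.25" --pt "0 0 13 0 -0.2 0.1 0.25" --pt "0 0 20 0 -0.2 0.3 0.25" --pt "0 0 27 0 -0.2 0.5 0.25" --pt "0 0 33 0 -0.2 0.8 0.25" --pt "0 0 40 0 -0.2 1.0 0.25" --pt "0 0 47 0 -0.2 1.2 0.25" --pt "0 0 53 0 -0.2 1.4 0.25" --pt "0 0 60 0 -0.2 1.7 0.25" --pt "0 0 60 0 -0.2 1.7 0.25"

```text
t: 14.25
tool_pos: [0.451, 0.127, 0.1047]
ee_rot: [-2.339, -2.097, 0.002]
contact_force: [-2.9, -5.4, 5.1]
finger_gap: 0.0313
```

```bash
python3 st.py 6
```

```text
t 14.55 pos [451.01 126.99 104.71] th -5.87 gap 31.5 q6 0.214
F [-2.53 -5.64  5.24] sd [0.42 0.42 0.27] T [-1.028  0.401 -0.024] sd [0.034 0.035 0.032]
tau [  2.234 -39.961 -16.337   1.13   -0.907   0.309] Tz [-0.011  0.023 -0.069 -0.047 -0.047  0.014 -0.033] tau6 [ 1.5613  0.607   0.1197 -0.0094 -0.0356 -0.0412 -0.0424]
```

Call:
play_rows --pt "0 0 0 0 0 0 0.55" --pt "0 0 0 0 0 -20 0.55" --pt "0 0 0 0 0 -40 0.55" --pt "0 0 0 20 36 -40 0.55" --pt "0 0 1 40 72 -40 0.55" --pt "0 0 2 59 108 -40 0.55" --pt "0 0 3 78 144.5 -40 0.55" --pt "0 0 4 78 144.5 -25 0.55" --pt "0 0 5 78 144.5 -12 0.55" --pt "0 0 6 78 144.5 0.5 0.55"

```text
t: 15.38
tool_pos: [0.6034, 0.1909, 0.1028]
ee_rot: [-2.44, -1.978, -0.0]
contact_force: [0.1, 0.3, 1.1]
finger_gap: 0.0508
```

```bash
cat > q.py <<'E'
from h import *
s=ctrl.observe()
y=(Rn.from_rotvec(s['ee_rot']).as_matrix()@[0,1,0])
print('t',round(s['t'],2),'pos',(s['tool_pos']*1000).round(2),'th',np.degrees(np.arctan2(y[1],y[0])).round(2),'gap',round(s['finger_gap']*1000,2))
print('F',s['contact_force'].round(2),'T',s['torque'].round(3),'tau6',s['tau'][5].round(4),'qvel',s['qvel'].round(4))
E
python3 q.py
```

```text
t 15.38 pos [603.45 190.89 102.8 ] th -11.92 gap 50.79
F [0.07 0.3  1.09] T [-0.05   0.102  0.037] tau6 -0.271 qvel [-0.0036  0.1789  0.1426 -0.003  -0.2993  0.21  ]
```

Call:
play_rows --pt "0 0 0 0 0 0 0.25" --pt "0 0 0 0 0 0 0.25" --pt "0 0 0 0 0 0 0.25" --pt "0 0 0 0 0 0 0.25" --pt "0 0 0 0 0 0 0.25" --pt "0 0 4 0 0 0.1 0.25" --pt "0 0 8 0 0 0.3 0.25" --pt "0 0 12 0 0 0.4 0.25" --pt "0 0 15 0 0 0.5 0.25" --pt "0 0 18 0 0 0.6 0.25"

```text
t: 16.22
tool_pos: [0.6021, 0.1906, 0.1041]
ee_rot: [-2.72, -1.57, 0.002]
contact_force: [-6.3, 1.5, 2.4]
finger_gap: 0.0311
```

```bash
python3 q.py
```

```text
t 16.22 pos [602.07 190.6  104.09] th -30.0 gap 31.06
F [-6.32  1.45  2.37] T [0.147 1.083 0.014] tau6 -0.7254 qvel [ 1.000e-04  2.400e-03  2.000e-04 -1.500e-03 -1.700e-03  6.196e-01]
```

Call:
play_rows --pt "0 0 1 0 0 0.03 0.25" --pt "0 0 2 0 0 0.07 0.25" --pt "0 0 3 0 0 0.1 0.25" --pt "0 0 4 0 0 0.13 0.25" --pt "0 0 5 0 0 0.17 0.25" --pt "0 0 6 0 0 0.2 0.25" --pt "0 0 7 0 0 0.23 0.25" --pt "0 0 8 0 0 0.27 0.25" --pt "0 0 9 0 0 0.3 0.25" --pt "0 0 10 0 0 0.33 0.25"

```text
t: 17.05
tool_pos: [0.602, 0.1907, 0.1038]
ee_rot: [-2.845, -1.33, 0.003]
contact_force: [-7.4, 1.8, 2.8]
finger_gap: 0.0316
```

```bash
python3 q.py; python3 st.py 5
```

```text
t 17.05 pos [601.99 190.66 103.8 ] th -39.9 gap 31.59
F [-7.45  1.79  2.83] T [0.087 1.12  0.062] tau6 -0.2034 qvel [-7.00e-04  2.60e-03  9.00e-04 -1.50e-03 -1.00e-04  2.08e-01]
t 17.3 pos [602.   190.64 103.8 ] th -39.86 gap 31.37 q6 0.88
F [-6.87  1.53  3.13] sd [0.39 0.85 0.37] T [0.102 1.125 0.038] sd [0.009 0.027 0.03 ]
tau [-2.3490e+00 -5.6538e+01 -2.3095e+01 -5.9800e-01 -1.8820e+00  1.4000e-02] Tz [ 0.062  0.056  0.075  0.031  0.012 -0.009] tau6 [-0.2034 -0.0035  0.1954  0.0647  0.0207  0.0106]
```

Call:
play_rows --pt "0 0 0 0 0 0 0.55" --pt "0 0 0 0 0 -20 0.55" --pt "0 0 0 0 0 -40 0.55" --pt "0 0 0 -40.5 6.6 -40 0.55" --pt "0 0 1 -81 13.2 -40 0.55" --pt "0 0 2 -121.5 19.8 -40 0.55" --pt "0 0 3 -162 26.5 -40 0.55" --pt "0 0 4 -202.6 33.1 -40 0.55" --pt "0 0 5 -202.6 33.1 -22 0.55" --pt "0 0 6 -202.6 33.1 -2 0.55"

```text
t: 18.13
tool_pos: [0.4997, 0.0111, 0.1071]
ee_rot: [2.911, 1.172, 0.009]
contact_force: [0.3, 0.0, 0.3]
finger_gap: 0.0504
```

```bash
python3 q.py
```

```text
t 18.13 pos [499.66  11.05 107.05] th -46.15 gap 50.4
F [0.26 0.02 0.28] T [-0.1    0.092 -0.003] tau6 -0.4366 qvel [ 0.0376  0.433   0.1752  0.0079 -0.597   0.2164]
```

Call:
play_rows --pt "0 0 0 0 0 0 0.25" --pt "0 0 0 0 0 0 0.25" --pt "0 0 0 0 0 0 0.25" --pt "0 0 0 0 0 0 0.25" --pt "0 0 0 0 0 0 0.25" --pt "0 0 4 0 0 0.1 0.25" --pt "0 0 8 0 0 0.3 0.25" --pt "0 0 12 0 0 0.4 0.25" --pt "0 0 15 0 0 0.5 0.25" --pt "0 0 18 0 0 0.6 0.25"

```text
t: 18.97
tool_pos: [0.4994, 0.0139, 0.1056]
ee_rot: [3.06, 0.707, 0.003]
contact_force: [-1.3, 0.5, 5.4]
finger_gap: 0.0312
```

```bash
python3 q.py
```

```text
t 18.97 pos [499.43  13.9  105.61] th -63.97 gap 31.17
F [-1.32  0.47  5.37] T [0.006 0.303 0.039] tau6 -0.7453 qvel [-1.000e-04  3.000e-03  8.000e-04 -6.000e-04 -2.800e-03  6.202e-01]
```

Call:
play_rows --pt "0 0 1 0 0 0.03 0.25" --pt "0 0 2 0 0 0.07 0.25" --pt "0 0 3 0 0 0.1 0.25" --pt "0 0 4 0 0 0.13 0.25" --pt "0 0 5 0 0 0.17 0.25" --pt "0 0 6 0 0 0.2 0.25" --pt "0 0 7 0 0 0.23 0.25" --pt "0 0 8 0 0 0.27 0.25" --pt "0 0 9 0 0 0.3 0.25" --pt "0 0 10 0 0 0.33 0.25"

```text
t: 19.8
tool_pos: [0.4994, 0.0138, 0.1053]
ee_rot: [3.11, 0.442, 0.004]
contact_force: [-1.4, 1.1, 5.8]
finger_gap: 0.0316
```

```bash
python3 q.py
```

```text
t 19.8 pos [499.44  13.77 105.28] th -73.84 gap 31.55
F [-1.38  1.1   5.76] T [-0.017  0.337  0.075] tau6 -0.224 qvel [-0.0003  0.001   0.0015 -0.0005  0.0004  0.2077]
```

Call:
play_rows --pt "0 0 0 0 0 0 0.55" --pt "0 0 0 0 0 -20 0.55" --pt "0 0 0 0 0 -40 0.55" --pt "0 0 0 40.7 -4.4 -40 0.55" --pt "0 0 0 81.4 -8.8 -40 0.55" --pt "0 0 1 122 -13.2 -40 0.55" --pt "0 0 2 162.6 -17.6 -40 0.55" --pt "0 0 3 162.6 -17.6 -40 0.55" --pt "0 0 4 162.6 -17.6 -40 0.55" --pt "0 0 5 162.6 -17.6 -40 0.55"

```text
t: 20.63
tool_pos: [0.6492, 0.0757, 0.1435]
ee_rot: [3.127, 0.304, -0.003]
contact_force: [-0.5, -0.0, -0.3]
finger_gap: 0.0507
```

```bash
python3 q.py
```

```text
t 20.63 pos [649.21  75.69 143.45] th -78.89 gap 50.65
F [-0.45 -0.03 -0.32] T [-0.09   0.226  0.03 ] tau6 -0.2833 qvel [-0.0133 -0.0247  0.0299  0.0013 -0.0006  0.212 ]
```

Call:
play_rows --pt "0 0 0 0 0 15 0.55" --pt "0 0 0 0 0 30 0.55" --pt "0 0 0 0 0 40.5 0.55" --pt "0 0 0 0 0 40.5 0.25" --pt "0 0 0 0 0 40.5 0.25" --pt "0 0 0 0 0 40.5 0.25" --pt "0 0 0 0 0 40.5 0.25" --pt "0 0 0 0 0 40.5 0.25" --pt "0 0 4 0 0 40.6 0.25" --pt "0 0 8 0 0 40.8 0.25"

```text
t: 21.47
tool_pos: [0.6499, 0.0767, 0.1045]
ee_rot: [-3.139, -0.081, -0.001]
contact_force: [-1.8, 4.5, 1.0]
finger_gap: 0.0312
```

```bash
python3 q.py
```

```text
t 21.47 pos [649.92  76.69 104.45] th -87.04 gap 31.24
F [-1.82  4.47  1.04] T [ 0.604  0.506 -0.006] tau6 -1.2371 qvel [-5.00e-04  1.40e-03  9.00e-04  4.00e-04 -1.40e-03  8.41e-01]
```

Call:
play_rows --pt "0 0 3 0 0 0.1 0.25" --pt "0 0 6 0 0 0.2 0.25" --pt "0 0 9 0 0 0.3 0.25" --pt "0 0 12 0 0 0.4 0.25" --pt "0 0 15 0 0 0.5 0.25" --pt "0 0 16 0 0 0.53 0.25" --pt "0 0 17 0 0 0.57 0.25" --pt "0 0 18 0 0 0.6 0.25" --pt "0 0 19 0 0 0.63 0.25" --pt "0 0 20 0 0 0.67 0.25"

```text
t: 22.3
tool_pos: [0.6499, 0.0768, 0.1038]
ee_rot: [-3.106, 0.462, -0.001]
contact_force: [-1.1, 5.8, 1.9]
finger_gap: 0.0315
```

```bash
python3 q.py
```

```text
t 22.3 pos [649.9   76.75 103.83] th -106.91 gap 31.52
F [-1.11  5.83  1.91] T [0.619 0.538 0.042] tau6 -0.2331 qvel [-0.0005  0.0009  0.0007 -0.001  -0.0009  0.2074]
```

Call:
play_rows --pt "0 0 0 0 0 0 0.55" --pt "0 0 0 0 0 -20 0.55" --pt "0 0 0 0 0 -40 0.55" --pt "0 0 0 -41 1.7 -40 0.55" --pt "0 0 0 -82 3.3 -40 0.55" --pt "0 0 0 -123 5 -40 0.55" --pt "0 0 0 -164 6.6 -40 0.55" --pt "0 0 0 -205 8.3 -40 0.55" --pt "0 0 0 -205 8.3 -22 0.55" --pt "0 0 0 -205 8.3 -2 0.55"

```text
t: 23.13
tool_pos: [0.4508, 0.1278, 0.1066]
ee_rot: [-3.107, 0.458, -0.007]
contact_force: [1.0, -0.7, -0.2]
finger_gap: 0.0504
```

Call:
play_rows --pt "0 0 0 0 0 0 0.55" --pt "0 0 0 0 0 0 0.25" --pt "0 0 0 0 0 0 0.25" --pt "0 0 0 0 0 0 0.25" --pt "0 0 0 0 0 0 0.25" --pt "0 0 0 0 0 0 0.25" --pt "0 0 0 0 0 0 0.25" --pt "0 0 4 0 0 0.1 0.25" --pt "0 0 8 0 0 0.3 0.25" --pt "0 0 12 0 0 0.4 0.25"

```text
t: 23.97
tool_pos: [0.4523, 0.1271, 0.1052]
ee_rot: [-3.041, 0.788, -0.004]
contact_force: [-0.2, 0.4, 6.5]
finger_gap: 0.0314
```

```bash
python3 q.py
```

```text
t 23.97 pos [452.32 127.08 105.16] th -119.06 gap 31.42
F [-0.21  0.37  6.46] T [-0.168  0.113  0.023] tau6 -1.1041 qvel [-1.100e-03  2.900e-03  6.000e-04  1.000e-03 -1.100e-03  8.313e-01]
```

Call:
play_rows --pt "0 0 2 0 0 0.07 0.25" --pt "0 0 4 0 0 0.13 0.25" --pt "0 0 6 0 0 0.2 0.25" --pt "0 0 8 0 0 0.27 0.25" --pt "0 0 10 0 0 0.33 0.25" --pt "0 0 12 0 0 0.4 0.25" --pt "0 0 13 0 0 0.43 0.25" --pt "0 0 14 0 0 0.47 0.25" --pt "0 0 15 0 0 0.5 0.25" --pt "0 0 16 0 0 0.53 0.25"

```text
t: 24.8
tool_pos: [0.4521, 0.1268, 0.1047]
ee_rot: [-2.903, 1.2, -0.003]
contact_force: [0.3, -1.9, 8.7]
finger_gap: 0.031
```

```bash
python3 q.py
python3 - <<'E'
from h import *
s,c=snap('side','s5.png'); im=cv2.imread('pics/s5.png')[150:290,170:370]
s,c=snap('side','s5.png')
cv2.imwrite('pics/s5b.png',cv2.resize(np.clip(im*1.6,0,255).astype(np.uint8),None,fx=4,fy=4,interpolation=2))
E
```

```text
t 24.8 pos [452.05 126.78 104.67] th -134.91 gap 31.03
F [ 0.33 -1.86  8.74] T [-0.474  0.353  0.046] tau6 -0.2261 qvel [-0.      0.0015  0.0005  0.0004 -0.0003  0.2082]
```

View pics/s5b.png

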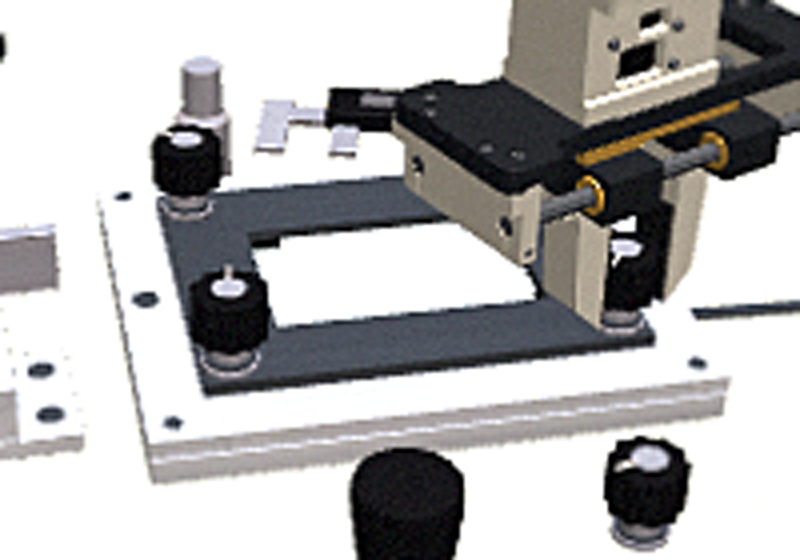

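Call:
play_rows --pt "0 0 0 0 0 0 0.55" --pt "0 0 0 0 0 -20 0.55" --pt "0 0 -7 0 0 -40 0.55" --pt "0 0 -14 15.7 -38 -40 0.55" --pt "0 0 -21 31.5 -76 -40 0.55" --pt "0 0 -28 47.2 -114 -40 0.55" --pt "0 0 -35 62.9 -151.7 -40 0.55" --pt "0 0 -42 62.9 -151.7 -26 0.55" --pt "0 0 -49 62.9 -151.7 -12 0.55" --pt "0 0 -56 62.9 -151.7 0.5 0.55"

```text
t: 25.73
tool_pos: [0.603, 0.1903, 0.1017]
ee_rot: [3.126, 0.314, -0.002]
contact_force: [-0.7, -0.5, 0.3]
finger_gap: 0.0504
```

Call:
play_rows --pt "0 0 0 0 0 0 0.55" --pt "0 0 0 0 0 0 0.25" --pt "0 0 0 0 0 0 0.25" --pt "0 0 0 0 0 0 0.25" --pt "0 0 0 0 0 0 0.25" --pt "0 0 0 0 0 0 0.25" --pt "0 0 3 0 0 0.1 0.25" --pt "0 0 6 0 0 0.2 0.25" --pt "0 0 9 0 0 0.3 0.25" --pt "0 0 12 0 0 0.4 0.25"

```text
t: 26.57
tool_pos: [0.6033, 0.1911, 0.1041]
ee_rot: [-3.14, 0.03, -0.003]
contact_force: [-1.3, 4.1, 1.5]
finger_gap: 0.0316
```

```bash
python3 q.py
```

```text
t 26.57 pos [603.33 191.13 104.15] th -91.08 gap 31.64
F [-1.33  4.11  1.46] T [0.411 0.339 0.15 ] tau6 -0.7615 qvel [-1.400e-03  8.000e-04  3.000e-04 -1.800e-03 -3.000e-03  6.239e-01]
```

Call:
play_rows --pt "0 0 1 0 0 0.03 0.25" --pt "0 0 2 0 0 0.07 0.25" --pt "0 0 3 0 0 0.1 0.25" --pt "0 0 4 0 0 0.13 0.25" --pt "0 0 5 0 0 0.17 0.25" --pt "0 0 6 0 0 0.2 0.25" --pt "0 0 7 0 0 0.23 0.25" --pt "0 0 8 0 0 0.27 0.25" --pt "0 0 9 0 0 0.3 0.25" --pt "0 0 10 0 0 0.33 0.25"

```text
t: 27.4
tool_pos: [0.6033, 0.1909, 0.1038]
ee_rot: [-3.126, 0.298, -0.002]
contact_force: [-1.8, 4.6, 5.4]
finger_gap: 0.0315
```

```bash
python3 q.py
```

```text
t 27.4 pos [603.32 190.9  103.82] th -100.9 gap 31.49
F [-1.8   4.64  5.42] T [0.544 0.602 0.11 ] tau6 -0.1732 qvel [ 8.000e-04  7.000e-04 -1.700e-03 -9.000e-04  1.000e-04  2.071e-01]
```

Call:
play_rows --pt "0 0 0 0 0 0 0.55" --pt "0 0 0 0 0 -20 0.55" --pt "0 0 -5 0 0 -40 0.55" --pt "0 0 -10 -13.8 38.7 -40 0.55" --pt "0 0 -15 -27.6 77.3 -40 0.55" --pt "0 0 -20 -41.4 116 -40 0.55" --pt "0 0 -25 -55.2 154.6 -40 0.55" --pt "0 0 -30 -69.1 193.2 -40 0.55" --pt "0 0 -30 -69.1 193.2 -22 0.55" --pt "0 0 -30 -69.1 193.2 -1.9 0.55"

```text
t: 28.23
tool_pos: [0.4988, 0.0109, 0.1055]
ee_rot: [3.097, 0.517, 0.005]
contact_force: [1.0, -0.3, -0.1]
finger_gap: 0.0508
```

Call:
play_rows --pt "0 0 0 0 0 0 0.55" --pt "0 0 0 0 0 0 0.25" --pt "0 0 0 0 0 0 0.25" --pt "0 0 0 0 0 0 0.25" --pt "0 0 0 0 0 0 0.25" --pt "0 0 0 0 0 0 0.25" --pt "0 0 3 0 0 0.1 0.25" --pt "0 0 6 0 0 0.2 0.25" --pt "0 0 9 0 0 0.3 0.25" --pt "0 0 12 0 0 0.4 0.25"

```text
t: 29.07
tool_pos: [0.4994, 0.0137, 0.1049]
ee_rot: [3.135, 0.192, 0.003]
contact_force: [1.2, -0.5, 3.1]
finger_gap: 0.0313
```

```bash
python3 q.py
```

```text
t 29.07 pos [499.4   13.72 104.9 ] th -82.98 gap 31.29
F [ 1.18 -0.46  3.14] T [-0.077  0.147  0.027] tau6 -0.7588 qvel [ 5.000e-04  1.500e-03  2.800e-03 -1.100e-03 -3.200e-03  6.235e-01]
```

Call:
play_rows --pt "0 0 1 0 0 0.03 0.25" --pt "0 0 2 0 0 0.07 0.25" --pt "0 0 3 0 0 0.1 0.25" --pt "0 0 4 0 0 0.13 0.25" --pt "0 0 5 0 0 0.17 0.25" --pt "0 0 6 0 0 0.2 0.25" --pt "0 0 7 0 0 0.23 0.25" --pt "0 0 8 0 0 0.27 0.25" --pt "0 0 9 0 0 0.3 0.25" --pt "0 0 10 0 0 0.33 0.25"

```text
t: 29.9
tool_pos: [0.4994, 0.0136, 0.1045]
ee_rot: [3.14, -0.078, 0.003]
contact_force: [0.2, -0.4, 6.1]
finger_gap: 0.0318
```

```bash
python3 q.py
```

```text
t 29.9 pos [499.42  13.6  104.53] th -92.85 gap 31.76
F [ 0.16 -0.38  6.14] T [-0.113  0.191  0.095] tau6 -0.1938 qvel [-8.000e-04  2.000e-04 -1.300e-03 -2.000e-04 -2.200e-03  2.072e-01]
```

Call:
play_rows --pt "0 0 0 0 0 0 0.55" --pt "0 0 0 0 0 -20 0.55" --pt "0 0 -5 0 0 -40 0.55" --pt "0 0 -10 37 -17.4 -40 0.55" --pt "0 0 -15 74 -34.8 -40 0.55" --pt "0 0 -20 111 -52.1 -40 0.55" --pt "0 0 -20 148 -69.5 -40 0.55" --pt "0 0 -20 148 -69.5 -26 0.55" --pt "0 0 -20 148 -69.5 -12 0.55" --pt "0 0 -20 148 -69.5 1.0 0.55"

```text
t: 30.73
tool_pos: [0.6499, 0.0761, 0.1012]
ee_rot: [-3.106, -0.47, 0.002]
contact_force: [-1.2, -1.0, -0.5]
finger_gap: 0.0506
```

Call:
play_rows --pt "0 0 0 0 0 0 0.55" --pt "0 0 0 0 0 0 0.25" --pt "0 0 0 0 0 0 0.25" --pt "0 0 0 0 0 0 0.25" --pt "0 0 0 0 0 0 0.25" --pt "0 0 0 0 0 0 0.25" --pt "0 0 3 0 0 0.1 0.25" --pt "0 0 6 0 0 0.2 0.25" --pt "0 0 9 0 0 0.3 0.25" --pt "0 0 12 0 0 0.4 0.25"

```text
t: 31.57
tool_pos: [0.65, 0.0767, 0.1036]
ee_rot: [-3.137, -0.137, -0.002]
contact_force: [-1.6, 5.0, 2.2]
finger_gap: 0.0312
```

```bash
python3 q.py
```

```text
t 31.57 pos [649.99  76.73 103.59] th -85.01 gap 31.18
F [-1.62  5.05  2.18] T [0.655 0.398 0.038] tau6 -0.7943 qvel [ 2.70e-03  2.10e-03  6.00e-04 -6.00e-04 -8.00e-04  6.23e-01]
```

Call:
play_rows --pt "0 0 1 0 0 0.03 0.25" --pt "0 0 2 0 0 0.07 0.25" --pt "0 0 3 0 0 0.1 0.25" --pt "0 0 4 0 0 0.13 0.25" --pt "0 0 5 0 0 0.17 0.25" --pt "0 0 6 0 0 0.2 0.25" --pt "0 0 7 0 0 0.23 0.25" --pt "0 0 8 0 0 0.27 0.25" --pt "0 0 9 0 0 0.3 0.25" --pt "0 0 10 0 0 0.33 0.25"

```text
t: 32.4
tool_pos: [0.65, 0.0767, 0.1034]
ee_rot: [-3.137, 0.134, -0.002]
contact_force: [-2.2, 5.2, 2.7]
finger_gap: 0.0312
```

```bash
python3 q.py
```

```text
t 32.4 pos [650.01  76.72 103.39] th -94.89 gap 31.16
F [-2.21  5.15  2.71] T [0.628 0.577 0.072] tau6 -0.1894 qvel [-0.0007 -0.0007 -0.0006 -0.0018 -0.0009  0.2069]
```

Call:
play_rows --pt "0 0 0 0 0 0 0.55" --pt "0 0 0 0 0 -20 0.55" --pt "0 0 -5 0 0 -40 0.55" --pt "0 0 -10 -40.5 -6.9 -40 0.55" --pt "0 0 -15 -81 -13.8 -40 0.55" --pt "0 0 -20 -121.5 -20.7 -40 0.55" --pt "0 0 -20 -162 -27.6 -40 0.55" --pt "0 0 -20 -202.3 -34.5 -40 0.55" --pt "0 0 -20 -202.3 -34.5 -22 0.55" --pt "0 0 -20 -202.3 -34.5 -2.3 0.55"

```text
t: 33.23
tool_pos: [0.4506, 0.1277, 0.1061]
ee_rot: [3.114, 0.417, 0.007]
contact_force: [0.8, 0.8, 0.7]
finger_gap: 0.0503
```

Call:
play_rows --pt "0 0 0 0 0 0 0.55" --pt "0 0 0 0 0 0 0.25" --pt "0 0 0 0 0 0 0.25" --pt "0 0 0 0 0 0 0.25" --pt "0 0 0 0 0 0 0.25" --pt "0 0 0 0 0 0 0.25" --pt "0 0 3 0 0 0.1 0.25" --pt "0 0 6 0 0 0.2 0.25" --pt "0 0 9 0 0 0.3 0.25" --pt "0 0 12 0 0 0.4 0.25"

```text
t: 34.07
tool_pos: [0.4521, 0.1278, 0.1049]
ee_rot: [-3.139, -0.081, -0.003]
contact_force: [-0.5, 4.2, 4.3]
finger_gap: 0.0316
```

```bash
python3 q.py
```

```text
t 34.07 pos [452.12 127.79 104.94] th -87.04 gap 31.61
F [-0.46  4.24  4.27] T [0.569 0.358 0.064] tau6 -0.7942 qvel [-0.0018  0.0027  0.0007 -0.0016 -0.0044  0.6227]
```

Call:
play_rows --pt "0 0 1 0 0 0.03 0.25" --pt "0 0 2 0 0 0.07 0.25" --pt "0 0 3 0 0 0.1 0.25" --pt "0 0 4 0 0 0.13 0.25" --pt "0 0 5 0 0 0.17 0.25" --pt "0 0 6 0 0 0.2 0.25" --pt "0 0 7 0 0 0.23 0.25" --pt "0 0 8 0 0 0.27 0.25" --pt "0 0 9 0 0 0.3 0.25" --pt "0 0 10 0 0 0.33 0.25"

```text
t: 34.9
tool_pos: [0.4521, 0.1276, 0.1046]
ee_rot: [-3.135, 0.189, -0.003]
contact_force: [-1.5, 4.2, 6.2]
finger_gap: 0.0312
```

```bash
python3 q.py
```

```text
t 34.9 pos [452.11 127.58 104.64] th -96.89 gap 31.2
F [-1.52  4.15  6.21] T [0.525 0.455 0.067] tau6 -0.212 qvel [ 2.000e-03  1.300e-03 -1.000e-03 -1.000e-04  1.100e-03  2.071e-01]
```

Call:
play_rows --pt "0 0 0 0 0 0 0.55" --pt "0 0 0 0 0 -20 0.55" --pt "0 0 -5 0 0 -38 0.55" --pt "0 0 -10 35.8 -20.2 -38 0.55" --pt "0 0 -15 71.5 -40.4 -38 0.55" --pt "0 0 -20 107.3 -60.6 -38 0.55" --pt "0 0 -20 143 -80.8 -38 0.55" --pt "0 0 -20 143 -80.8 -22 0.55" --pt "0 0 -20 143 -80.8 -8 0.55" --pt "0 0 -20 143 -80.8 0.7 0.55"

```text
t: 35.73
tool_pos: [0.6029, 0.19, 0.1011]
ee_rot: [3.12, 0.36, -0.003]
contact_force: [-1.1, 0.0, -0.0]
finger_gap: 0.0505
```

Call:
play_rows --pt "0 0 0 0 0 0 0.55" --pt "0 0 0 0 0 0 0.25" --pt "0 0 0 0 0 0 0.25" --pt "0 0 0 0 0 0 0.25" --pt "0 0 0 0 0 0 0.25" --pt "0 0 0 0 0 0 0.25" --pt "0 0 1 0 0 0.03 0.25" --pt "0 0 2 0 0 0.07 0.25" --pt "0 0 3 0 0 0.1 0.25" --pt "0 0 4 0 0 0.13 0.25"

```text
t: 36.57
tool_pos: [0.6032, 0.1913, 0.1041]
ee_rot: [-3.13, -0.249, -0.003]
contact_force: [-1.5, 5.2, 3.8]
finger_gap: 0.0315
```

```bash
sed -i '$a print("Tnut",(s["tau"][5]+1.335*s["qvel"][5]).round(4),"Tz",s["torque"][2].round(3))' q.py; python3 q.py
```

```text
t 36.57 pos [603.21 191.29 104.08] th -80.91 gap 31.46
F [-1.5   5.17  3.76] T [0.705 0.378 0.156] tau6 -0.1505 qvel [-0.0017  0.0013  0.0016  0.0005 -0.0008  0.2081]
Tnut 0.1273 Tz 0.156
```

Call:
play_rows --pt "0 0 0.5 0 0 0.02 0.25" --pt "0 0 1 0 0 0.03 0.25" --pt "0 0 1.5 0 0 0.05 0.25" --pt "0 0 2 0 0 0.07 0.25" --pt "0 0 2.5 0 0 0.08 0.25" --pt "0 0 3 0 0 0.1 0.25" --pt "0 0 3.5 0 0 0.12 0.25" --pt "0 0 4 0 0 0.13 0.25" --pt "0 0 4.5 0 0 0.15 0.25" --pt "0 0 5 0 0 0.17 0.25"

```text
t: 37.4
tool_pos: [0.6032, 0.1912, 0.104]
ee_rot: [-3.138, -0.113, -0.003]
contact_force: [-1.4, 5.2, 3.4]
finger_gap: 0.0313
```

```bash
python3 q.py
```

```text
t 37.4 pos [603.23 191.22 103.97] th -85.89 gap 31.34
F [-1.39  5.18  3.36] T [0.618 0.496 0.13 ] tau6 0.0125 qvel [-7.000e-04  1.200e-03  1.000e-04 -7.000e-04 -5.000e-04  1.047e-01]
Tnut 0.1522 Tz 0.13
```

Call:
play_rows --pt "0 0 0 0 0 0 0.55" --pt "0 0 0 0 0 -20 0.55" --pt "0 0 0 0 0 -39 0.55" --pt "0 0 0 -23.4 33.7 -39 0.55" --pt "0 0 0 -46.7 67.5 -39 0.55" --pt "0 0 0 -70 101.2 -39 0.55" --pt "0 0 0 -93.4 135 -39 0.55" --pt "0 0 0 -116.7 168.7 -39 0.55" --pt "0 0 0 -116.7 168.7 -20 0.55" --pt "0 0 0 -116.7 168.7 -1.5 0.55"

```text
t: 38.23
tool_pos: [0.4988, 0.0111, 0.1053]
ee_rot: [3.139, 0.107, 0.006]
contact_force: [0.3, -0.2, -0.2]
finger_gap: 0.0505
```

Call:
play_rows --pt "0 0 0 0 0 0 0.55" --pt "0 0 0 0 0 0 0.25" --pt "0 0 0 0 0 0 0.25" --pt "0 0 0 0 0 0 0.25" --pt "0 0 0 0 0 0 0.25" --pt "0 0 0 0 0 0 0.25" --pt "0 0 1 0 0 0.03 0.25" --pt "0 0 2 0 0 0.07 0.25" --pt "0 0 3 0 0 0.1 0.25" --pt "0 0 4 0 0 0.13 0.25"

```text
t: 39.07
tool_pos: [0.4995, 0.0137, 0.1048]
ee_rot: [3.141, 0.001, 0.004]
contact_force: [-0.2, -0.1, 6.9]
finger_gap: 0.0311
```

```bash
python3 q.py
```

```text
t 39.07 pos [499.5   13.66 104.83] th -89.96 gap 31.07
F [-0.16 -0.08  6.88] T [-0.162  0.201  0.022] tau6 -0.2269 qvel [-1.900e-03  4.000e-04  2.000e-03  8.000e-04 -2.000e-04  2.057e-01]
Tnut 0.0478 Tz 0.022
```

Call:
play_rows --pt "0 0 0.5 0 0 0.02 0.25" --pt "0 0 1 0 0 0.03 0.25" --pt "0 0 1.5 0 0 0.05 0.25" --pt "0 0 2 0 0 0.07 0.25" --pt "0 0 2.5 0 0 0.08 0.25" --pt "0 0 3 0 0 0.1 0.25" --pt "0 0 3.5 0 0 0.12 0.25" --pt "0 0 4 0 0 0.13 0.25" --pt "0 0 4.5 0 0 0.15 0.25" --pt "0 0 5 0 0 0.17 0.25"

```text
t: 39.9
tool_pos: [0.4995, 0.0136, 0.1047]
ee_rot: [3.138, -0.135, 0.004]
contact_force: [-1.0, -1.8, 7.5]
finger_gap: 0.0311
```

```bash
python3 q.py
```

```text
t 39.9 pos [499.5   13.59 104.69] th -94.93 gap 31.1
F [-1.01 -1.79  7.5 ] T [-0.14   0.187  0.065] tau6 -0.0648 qvel [ 0.001   0.0005 -0.0013 -0.0024 -0.001   0.1038]
Tnut 0.0737 Tz 0.065
```

Call:
play_rows --pt "0 0 0.8 0 0 -0.4 0.25" --pt "0 0 1.6 0 0 -0.4 0.25" --pt "0 0 2.4 0 0 -0.4 0.25" --pt "0 0 3.2 0 0 -0.4 0.25" --pt "0 0 4 0 0 -0.4 0.25" --pt "0 0 4.8 0 0 -0.35 0.25" --pt "0 0 5.6 0 0 -0.3 0.25" --pt "0 0 6.4 0 0 -0.3 0.25" --pt "0 0 7.2 0 0 -0.25 0.25" --pt "0 0 8 0 0 -0.25 0.25"

```text
t: 40.73
tool_pos: [0.4995, 0.0135, 0.1045]
ee_rot: [3.121, -0.355, 0.003]
contact_force: [2.0, -1.6, 5.9]
finger_gap: 0.0315
```

```bash
python3 q.py
```

```text
t 40.73 pos [499.45  13.5  104.51] th -102.96 gap 31.48
F [ 1.97 -1.63  5.91] T [-0.239 -0.057  0.142] tau6 -0.119 qvel [-0.0013 -0.001  -0.0002 -0.0004 -0.0006  0.167 ]
Tnut 0.104 Tz 0.142
```

Call:
play_rows --pt "0 0 0 0 0 0 0.55" --pt "0 0 0 0 0 -20 0.55" --pt "0 0 -5 0 0 -37 0.55" --pt "0 0 -10 33.4 -23.5 -37 0.55" --pt "0 0 -15 66.8 -47.1 -37 0.55" --pt "0 0 -20 100.2 -70.6 -37 0.55" --pt "0 0 -20 133.6 -94.1 -37 0.55" --pt "0 0 -20 133.6 -94.1 -21 0.55" --pt "0 0 -20 133.6 -94.1 -7 0.55" --pt "0 0 -20 133.6 -94.1 1.9 0.55"

```text
t: 41.57
tool_pos: [0.6489, 0.0762, 0.0992]
ee_rot: [-3.135, -0.196, 0.007]
contact_force: [-0.3, -0.1, -0.4]
finger_gap: 0.0505
```

Call:
play_rows --pt "0 0 0 0 0 0 0.55" --pt "0 0 0 0 0 0 0.25" --pt "0 0 0 0 0 0 0.25" --pt "0 0 0 0 0 0 0.25" --pt "0 0 0 0 0 0 0.25" --pt "0 0 0 0 0 0 0.25" --pt "0 0 1 0 0 0.03 0.25" --pt "0 0 2 0 0 0.07 0.25" --pt "0 0 3 0 0 0.1 0.25" --pt "0 0 4 0 0 0.13 0.25"

```text
t: 42.4
tool_pos: [0.6501, 0.0767, 0.1032]
ee_rot: [-3.139, -0.085, -0.002]
contact_force: [-0.8, 4.7, 1.6]
finger_gap: 0.0313
```

```bash
python3 q.py
```

```text
t 42.4 pos [650.11  76.74 103.25] th -86.91 gap 31.28
F [-0.82  4.71  1.57] T [0.661 0.214 0.112] tau6 -0.1668 qvel [ 0.0003  0.0005  0.0006  0.0018 -0.0015  0.2078]
Tnut 0.1106 Tz 0.112
```

Call:
play_rows --pt "0 0 0.5 0 0 0.02 0.25" --pt "0 0 1 0 0 0.03 0.25" --pt "0 0 1.5 0 0 0.05 0.25" --pt "0 0 2 0 0 0.07 0.25" --pt "0 0 2.5 0 0 0.08 0.25" --pt "0 0 3 0 0 0.1 0.25" --pt "0 0 3.5 0 0 0.12 0.25" --pt "0 0 4 0 0 0.13 0.25" --pt "0 0 4.5 0 0 0.15 0.25" --pt "0 0 5 0 0 0.17 0.25"

```text
t: 43.23
tool_pos: [0.6501, 0.0767, 0.1032]
ee_rot: [-3.139, 0.052, -0.002]
contact_force: [-0.8, 5.3, 2.0]
finger_gap: 0.0312
```

```bash
python3 q.py
```

```text
t 43.23 pos [650.09  76.74 103.16] th -91.88 gap 31.23
F [-0.81  5.31  1.97] T [0.672 0.351 0.098] tau6 0.0013 qvel [-5.000e-04 -3.000e-04 -1.000e-04 -1.900e-03  9.000e-04  1.048e-01]
Tnut 0.1412 Tz 0.098
```

Call:
play_rows --pt "0 0 0 0 0 0 0.55" --pt "0 0 0 0 0 -20 0.55" --pt "0 0 -5 0 0 -39 0.55" --pt "0 0 -10 -40 -9 -39 0.55" --pt "0 0 -15 -80 -18 -39 0.55" --pt "0 0 -15 -120 -27 -39 0.55" --pt "0 0 -15 -160 -36 -39 0.55" --pt "0 0 -15 -200.2 -45.1 -39 0.55" --pt "0 0 -15 -200.2 -45.1 -18 0.55" --pt "0 0 -15 -200.2 -45.1 -4 0.55"

```text
t: 44.07
tool_pos: [0.4497, 0.1277, 0.1067]
ee_rot: [3.121, 0.361, 0.003]
contact_force: [0.1, 0.6, 0.1]
finger_gap: 0.0503
```

Call:
play_rows --pt "0 0 0 0 0 1.8 0.55" --pt "0 0 0 0 0 1.8 0.25" --pt "0 0 0 0 0 1.8 0.25" --pt "0 0 0 0 0 1.8 0.25" --pt "0 0 0 0 0 1.8 0.25" --pt "0 0 0 0 0 1.8 0.25" --pt "0 0 2 0 0 1.9 0.25" --pt "0 0 4 0 0 1.95 0.25" --pt "0 0 6 0 0 2.0 0.25" --pt "0 0 8 0 0 2.1 0.25"

```text
t: 44.9
tool_pos: [0.4521, 0.1278, 0.1046]
ee_rot: [-3.137, -0.137, -0.003]
contact_force: [-0.4, 4.5, 4.2]
finger_gap: 0.0312
```

```bash
python3 q.py
```

```text
t 44.9 pos [452.06 127.83 104.64] th -85.0 gap 31.19
F [-0.44  4.49  4.22] T [0.633 0.383 0.04 ] tau6 -0.4952 qvel [-1.800e-03  1.000e-04  1.600e-03 -1.000e-03 -2.600e-03  4.155e-01]
Tnut 0.0595 Tz 0.04
```

Call:
play_rows --pt "0 0 0.8 0 0 0.03 0.25" --pt "0 0 1.6 0 0 0.05 0.25" --pt "0 0 2.4 0 0 0.08 0.25" --pt "0 0 3.2 0 0 0.1 0.25" --pt "0 0 4 0 0 0.13 0.25" --pt "0 0 4.8 0 0 0.15 0.25" --pt "0 0 5.6 0 0 0.18 0.25" --pt "0 0 6.4 0 0 0.2 0.25" --pt "0 0 7.2 0 0 0.23 0.25" --pt "0 0 8 0 0 0.25 0.25"

```text
t: 45.73
tool_pos: [0.452, 0.1277, 0.1045]
ee_rot: [-3.14, 0.08, -0.003]
contact_force: [-2.4, 3.9, 6.1]
finger_gap: 0.0312
```

```bash
python3 q.py
```

```text
t 45.73 pos [452.04 127.69 104.5 ] th -92.9 gap 31.22
F [-2.43  3.91  6.12] T [0.577 0.438 0.138] tau6 -0.089 qvel [ 9.000e-04  1.000e-04  4.000e-04 -4.000e-04  0.000e+00  1.656e-01]
Tnut 0.132 Tz 0.138
```

Call:
play_rows --pt "0 0 0 0 0 0 0.55" --pt "0 0 0 0 0 -20 0.55" --pt "0 0 -5 0 0 -38 0.55" --pt "0 0 -10 37.1 -17.7 -38 0.55" --pt "0 0 -10 74.2 -35.3 -38 0.55" --pt "0 0 -10 111.2 -53 -38 0.55" --pt "0 0 -10 148.3 -70.6 -38 0.55" --pt "0 0 -10 148.3 -70.6 -22 0.55" --pt "0 0 -10 148.3 -70.6 -9 0.55" --pt "0 0 -10 148.3 -70.6 -3 0.55"

```text
t: 46.57
tool_pos: [0.6027, 0.19, 0.1044]
ee_rot: [3.135, 0.196, -0.004]
contact_force: [-0.1, -0.4, -0.2]
finger_gap: 0.0505
```

Call:
play_rows --pt "0 0 0 0 0 3.7 0.55" --pt "0 0 0 0 0 3.7 0.25" --pt "0 0 0 0 0 3.7 0.25" --pt "0 0 0 0 0 3.7 0.25" --pt "0 0 0 0 0 3.7 0.25" --pt "0 0 0 0 0 3.7 0.25" --pt "0 0 0.6 0 0 3.72 0.25" --pt "0 0 1.2 0 0 3.74 0.25" --pt "0 0 1.8 0 0 3.76 0.25" --pt "0 0 2.4 0 0 3.78 0.25"

```text
t: 47.4
tool_pos: [0.6033, 0.1912, 0.1039]
ee_rot: [-3.138, -0.129, -0.003]
contact_force: [-1.2, 5.6, 2.5]
finger_gap: 0.0314
```

```bash
python3 q.py
```

```text
t 47.4 pos [603.27 191.21 103.87] th -85.28 gap 31.41
F [-1.18  5.6   2.54] T [0.725 0.347 0.191] tau6 0.0267 qvel [-0.002  -0.0004 -0.0004 -0.0015 -0.0023  0.1257]
Tnut 0.1945 Tz 0.191
```

Call:
play_rows --pt "0 0 0 0 0 0 0.55" --pt "0 0 0 0 0 -20 0.55" --pt "0 0 0 0 0 -39 0.55" --pt "0 0 0 -23.7 33.5 -39 0.55" --pt "0 0 0 -47.4 67 -39 0.55" --pt "0 0 0 -71 100.5 -39 0.55" --pt "0 0 0 -94.7 134 -39 0.55" --pt "0 0 0 -118.4 167.5 -39 0.55" --pt "0 0 0 -118.4 167.5 -18 0.55" --pt "0 0 0 -118.4 167.5 -4 0.55"

```text
t: 48.23
tool_pos: [0.4982, 0.0111, 0.1071]
ee_rot: [3.138, 0.123, 0.003]
contact_force: [0.6, 0.6, 0.8]
finger_gap: 0.0505
```

Call:
play_rows --pt "0 0 0 0 0 2.4 0.55" --pt "0 0 0 0 0 2.4 0.25" --pt "0 0 0 0 0 2.4 0.25" --pt "0 0 0 0 0 2.4 0.25" --pt "0 0 0 0 0 2.4 0.25" --pt "0 0 0 0 0 2.4 0.25" --pt "0 0 1 0 0 2.43 0.25" --pt "0 0 2 0 0 2.46 0.25" --pt "0 0 3 0 0 2.5 0.25" --pt "0 0 4 0 0 2.53 0.25"

```text
t: 49.07
tool_pos: [0.4995, 0.0137, 0.1049]
ee_rot: [3.141, 0.018, 0.003]
contact_force: [-0.2, -0.0, 6.3]
finger_gap: 0.031
```

```bash
python3 q.py
```

```text
t 49.07 pos [499.48  13.67 104.94] th -89.36 gap 31.05
F [-0.2  -0.04  6.34] T [-0.081  0.155  0.124] tau6 -0.1564 qvel [ 1.300e-03  3.000e-04  5.000e-04 -2.000e-04 -3.000e-04  2.078e-01]
Tnut 0.121 Tz 0.124
```

Call:
play_rows --pt "0 0 0.6 0 0 0.02 0.25" --pt "0 0 1.2 0 0 0.04 0.25" --pt "0 0 1.8 0 0 0.06 0.25" --pt "0 0 2.4 0 0 0.08 0.25" --pt "0 0 3 0 0 0.1 0.25" --pt "0 0 3.6 0 0 0.12 0.25" --pt "0 0 4.2 0 0 0.14 0.25" --pt "0 0 4.8 0 0 0.16 0.25" --pt "0 0 5.4 0 0 0.18 0.25" --pt "0 0 6 0 0 0.2 0.25"

```text
t: 49.9
tool_pos: [0.4995, 0.0136, 0.1048]
ee_rot: [3.138, -0.146, 0.003]
contact_force: [0.7, -0.5, 7.6]
finger_gap: 0.0312
```

```bash
python3 q.py
```

```text
t 49.9 pos [499.48  13.59 104.83] th -95.34 gap 31.19
F [ 0.69 -0.54  7.56] T [-0.166  0.238  0.181] tau6 0.0047 qvel [-0.0009  0.001   0.0016 -0.0005  0.0019  0.1244]
Tnut 0.1709 Tz 0.181
```

Call:
play_rows --pt "0 0 0 0 0 0 0.55" --pt "0 0 0 0 0 -20 0.55" --pt "0 0 -5 0 0 -37 0.55" --pt "0 0 -10 36.2 -18.9 -37 0.55" --pt "0 0 -10 72.4 -37.8 -37 0.55" --pt "0 0 -10 108.6 -56.7 -37 0.55" --pt "0 0 -10 144.8 -75.6 -37 0.55" --pt "0 0 -10 144.8 -75.6 -21 0.55" --pt "0 0 -10 144.8 -75.6 -7 0.55" --pt "0 0 -10 144.8 -75.6 -2 0.55"

```text
t: 50.73
tool_pos: [0.6489, 0.0761, 0.1029]
ee_rot: [-3.139, -0.13, 0.007]
contact_force: [-0.8, -0.0, -0.7]
finger_gap: 0.0504
```

Call:
play_rows --pt "0 0 0 0 0 4.0 0.55" --pt "0 0 0 0 0 4.0 0.25" --pt "0 0 0 0 0 4.0 0.25" --pt "0 0 0 0 0 4.0 0.25" --pt "0 0 0 0 0 4.0 0.25" --pt "0 0 0 0 0 4.0 0.25" --pt "0 0 0.6 0 0 4.02 0.25" --pt "0 0 1.2 0 0 4.04 0.25" --pt "0 0 1.8 0 0 4.06 0.25" --pt "0 0 2.4 0 0 4.08 0.25"

```text
t: 51.57
tool_pos: [0.6501, 0.0767, 0.103]
ee_rot: [-3.139, -0.063, -0.002]
contact_force: [-0.4, 5.0, 0.4]
finger_gap: 0.0312
```

```bash
python3 q.py
```

```text
t 51.57 pos [650.12  76.75 103.02] th -87.69 gap 31.2
F [-0.37  5.04  0.42] T [0.674 0.237 0.131] tau6 -0.0127 qvel [-0.0004 -0.0006  0.0011 -0.0022 -0.0025  0.124 ]
Tnut 0.1529 Tz 0.131
```

Call:
play_rows --pt "0 0 0 0 0 0 0.25" --pt "0 0 0 0 0 0 0.25" --pt "0 0 0 0 0 0 0.25" --pt "0 0 0.5 0 0 0.02 0.25" --pt "0 0 1 0 0 0.03 0.25" --pt "0 0 1.5 0 0 0.05 0.25" --pt "0 0 2 0 0 0.07 0.25" --pt "0 0 2.5 0 0 0.08 0.25" --pt "0 0 3 0 0 0.1 0.25" --pt "0 0 3.5 0 0 0.12 0.25"

```text
t: 52.4
tool_pos: [0.6501, 0.0767, 0.103]
ee_rot: [-3.14, 0.032, -0.002]
contact_force: [-0.4, 4.8, 1.5]
finger_gap: 0.0313
```

```bash
python3 q.py
```

```text
t 52.4 pos [650.11  76.71 102.97] th -91.18 gap 31.28
F [-0.37  4.85  1.51] T [0.679 0.267 0.122] tau6 0.0334 qvel [-0.0004  0.0009 -0.0009  0.0015  0.0013  0.1038]
Tnut 0.172 Tz 0.122
```

Call:
play_rows --pt "0 0 0 0 0 0 0.55" --pt "0 0 0 0 0 -20 0.55" --pt "0 0 0 0 0 -39 0.55" --pt "0 0 0 -40 -9.5 -39 0.55" --pt "0 0 0 -80 -19 -39 0.55" --pt "0 0 0 -120 -28.5 -39 0.55" --pt "0 0 0 -160 -38 -39 0.55" --pt "0 0 0 -199.6 -47.6 -39 0.55" --pt "0 0 0 -199.6 -47.6 -18 0.55" --pt "0 0 0 -199.6 -47.6 -4 0.55"

```text
t: 53.23
tool_pos: [0.4498, 0.1277, 0.1066]
ee_rot: [-3.141, 0.03, -0.003]
contact_force: [-0.2, 0.2, 0.6]
finger_gap: 0.0505
```

Call:
play_rows --pt "0 0 0 0 0 2.0 0.55" --pt "0 0 0 0 0 2.0 0.25" --pt "0 0 0 0 0 2.0 0.25" --pt "0 0 0 0 0 2.0 0.25" --pt "0 0 0 0 0 2.0 0.25" --pt "0 0 0 0 0 2.0 0.25" --pt "0 0 0.6 0 0 2.02 0.25" --pt "0 0 1.2 0 0 2.04 0.25" --pt "0 0 1.8 0 0 2.06 0.25" --pt "0 0 2.4 0 0 2.08 0.25"

```text
t: 54.07
tool_pos: [0.4522, 0.1277, 0.1045]
ee_rot: [-3.139, 0.099, -0.004]
contact_force: [-0.6, 5.4, 5.2]
finger_gap: 0.0314
```

```bash
python3 q.py
```

```text
t 54.07 pos [452.22 127.68 104.46] th -93.61 gap 31.37
F [-0.64  5.38  5.16] T [0.674 0.119 0.181] tau6 -0.0305 qvel [ 7.000e-04 -1.000e-04 -5.000e-04 -1.000e-04 -9.000e-04  1.259e-01]
Tnut 0.1375 Tz 0.181
```

Call:
play_rows --pt "0 0 0 0 0 0 0.25" --pt "0 0 0 0 0 0 0.25" --pt "0 0 0 0 0 0 0.25" --pt "0 0 0.5 0 0 0.02 0.25" --pt "0 0 1 0 0 0.03 0.25" --pt "0 0 1.5 0 0 0.05 0.25" --pt "0 0 2 0 0 0.07 0.25" --pt "0 0 2.5 0 0 0.08 0.25" --pt "0 0 3 0 0 0.1 0.25" --pt "0 0 3.5 0 0 0.12 0.25"

```text
t: 54.9
tool_pos: [0.4522, 0.1276, 0.1044]
ee_rot: [-3.135, 0.195, -0.004]
contact_force: [0.2, 4.3, 6.1]
finger_gap: 0.0315
```

```bash
python3 q.py
```

```text
t 54.9 pos [452.23 127.59 104.42] th -97.11 gap 31.47
F [0.24 4.27 6.09] T [0.627 0.255 0.153] tau6 0.0194 qvel [ 2.000e-04  1.000e-04  3.000e-04 -1.300e-03 -2.000e-03  1.032e-01]
Tnut 0.1572 Tz 0.153
```

Call:
play_rows --pt "0 0 0 0 0 0 0.25" --pt "0 0 0 0 0 0 0.25" --pt "0 0 0 0 0 0 0.25" --pt "0 0 0 0 0 0 0.25" --pt "0 0 0 0 0 0 0.25" --pt "0 0 0.4 0 0 0.02 0.25" --pt "0 0 0.8 0 0 0.03 0.25" --pt "0 0 1.2 0 0 0.04 0.25" --pt "0 0 1.6 0 0 0.05 0.25" --pt "0 0 2 0 0 0.07 0.25"

```text
t: 55.73
tool_pos: [0.4522, 0.1276, 0.1044]
ee_rot: [-3.131, 0.249, -0.004]
contact_force: [-0.6, 3.9, 6.7]
finger_gap: 0.0312
```

```bash
python3 q.py
```

```text
t 55.73 pos [452.24 127.58 104.4 ] th -99.09 gap 31.23
F [-0.57  3.93  6.74] T [0.642 0.24  0.195] tau6 0.0795 qvel [-0.0006 -0.0017  0.0001 -0.0016  0.0008  0.0837]
Tnut 0.1913 Tz 0.195
```

Call:
play_rows --pt "0 0 0 0 0 0 0.55" --pt "0 0 0 0 0 -20 0.55" --pt "0 0 -5 0 0 -38 0.55" --pt "0 0 -10 35 -21.5 -38 0.55" --pt "0 0 -10 69.9 -43.1 -38 0.55" --pt "0 0 -10 104.8 -64.6 -38 0.55" --pt "0 0 -10 139.8 -86.2 -38 0.55" --pt "0 0 -10 139.8 -86.2 -22 0.55" --pt "0 0 -10 139.8 -86.2 -9 0.55" --pt "0 0 -10 139.8 -86.2 -3 0.55"

```text
t: 56.57
tool_pos: [0.6024, 0.1899, 0.104]
ee_rot: [3.14, 0.025, -0.006]
contact_force: [-1.3, -1.0, -1.4]
finger_gap: 0.0507
```

Call:
play_rows --pt "0 0 0 0 0 3.8 0.55" --pt "0 0 0 0 0 3.8 0.25" --pt "0 0 0 0 0 3.8 0.25" --pt "0 0 0 0 0 3.8 0.25" --pt "0 0 0 0 0 3.8 0.25" --pt "0 0 0 0 0 3.8 0.25" --pt "0 0 0 0 0 3.8 0.25" --pt "0 0 0.3 0 0 3.8 0.25" --pt "0 0 0.6 0 0 3.8 0.25" --pt "0 0 0.9 0 0 3.8 0.25"

```text
t: 57.4
tool_pos: [0.6033, 0.1911, 0.1038]
ee_rot: [-3.14, -0.001, -0.003]
contact_force: [-1.0, 5.2, 4.0]
finger_gap: 0.0315
```

```bash
python3 q.py
```

```text
t 57.4 pos [603.32 191.12 103.75] th -89.96 gap 31.53
F [-1.04  5.21  4.03] T [0.74  0.324 0.182] tau6 0.0702 qvel [ 0.0006  0.0013 -0.001  -0.0008 -0.0005  0.0616]
Tnut 0.1525 Tz 0.182
```

Call:
play_rows --pt "0 0 0 0 0 0 0.55" --pt "0 0 0 0 0 -20 0.55" --pt "0 0 0 0 0 -39 0.55" --pt "0 0 0 -20.9 35.3 -39 0.55" --pt "0 0 0 -41.7 70.7 -39 0.55" --pt "0 0 0 -62.6 106 -39 0.55" --pt "0 0 0 -83.4 141.3 -39 0.55" --pt "0 0 0 -104.3 176.7 -39 0.55" --pt "0 0 0 -104.3 176.7 -18 0.55" --pt "0 0 0 -104.3 176.7 -4 0.55"

```text
t: 58.23
tool_pos: [0.498, 0.011, 0.1069]
ee_rot: [3.141, -0.005, 0.002]
contact_force: [-0.3, -0.1, 0.0]
finger_gap: 0.0505
```

Call:
play_rows --pt "0 0 0 0 0 2.2 0.55" --pt "0 0 0 0 0 2.2 0.25" --pt "0 0 0 0 0 2.2 0.25" --pt "0 0 0 0 0 2.2 0.25" --pt "0 0 0 0 0 2.2 0.25" --pt "0 0 0 0 0 2.2 0.25" --pt "0 0 0.4 0 0 2.2 0.25" --pt "0 0 0.8 0 0 2.2 0.25" --pt "0 0 1.2 0 0 2.2 0.25" --pt "0 0 1.6 0 0 2.2 0.25"

```text
t: 59.07
tool_pos: [0.4994, 0.0136, 0.1052]
ee_rot: [3.141, -0.044, 0.003]
contact_force: [-0.1, -0.4, 5.3]
finger_gap: 0.031
```

```bash
python3 q.py
```

```text
t 59.07 pos [499.39  13.65 105.16] th -91.6 gap 30.97
F [-0.09 -0.39  5.27] T [-0.086  0.179  0.207] tau6 0.0457 qvel [ 0.0003 -0.0004  0.0008  0.0003 -0.0002  0.0806]
Tnut 0.1533 Tz 0.207
```

Call:
play_rows --pt "0 0 0 0 0 0 0.55" --pt "0 0 0 0 0 0 0.55" --pt "0 0 0 0 0 -20 0.55" --pt "0 0 0 0 0 -50 0.55" --pt "0 0 0 0 0 -90 0.55" --pt "0 0 0 0 0 -130 0.55" --pt "0 0 0 -30 0 -160 0.55" --pt "0 0 0 -30 0 -190 0.55" --pt "0 0 0 -30 0 -190 0.55" --pt "0 0 0 -30 0 -190 0.55"

```text
t: 59.9
tool_pos: [0.4691, 0.0145, 0.2959]
ee_rot: [3.141, -0.043, 0.006]
contact_force: [0.7, -0.2, -0.1]
finger_gap: 0.0508
```

```bash
python3 q.py
python3 - <<'E'
from h import *
s,c=snap('side','s9.png'); a=cv2.imread('pics/s9.png')[150:310,150:390]
s,c=snap('top','t9.png'); b=cv2.imread('pics/t9.png')[120:300,140:340]
cv2.imwrite('pics/e.png',np.clip(cv2.resize(a,(792,528),interpolation=2)*1.6,0,255).astype(np.uint8))
cv2.imwrite('pics/f.png',np.clip(cv2.resize(b,(600,540),interpolation=2)*1.6,0,255).astype(np.uint8))
E
```

```text
t 59.9 pos [469.13  14.47 295.91] th -91.58 gap 50.78
F [ 0.7  -0.19 -0.15] T [-0.03   0.163  0.019] tau6 -0.0014 qvel [-0.001   0.0502  0.0427  0.0001 -0.0139 -0.0002]
Tnut -0.0017 Tz 0.019
```

View pics/e.png

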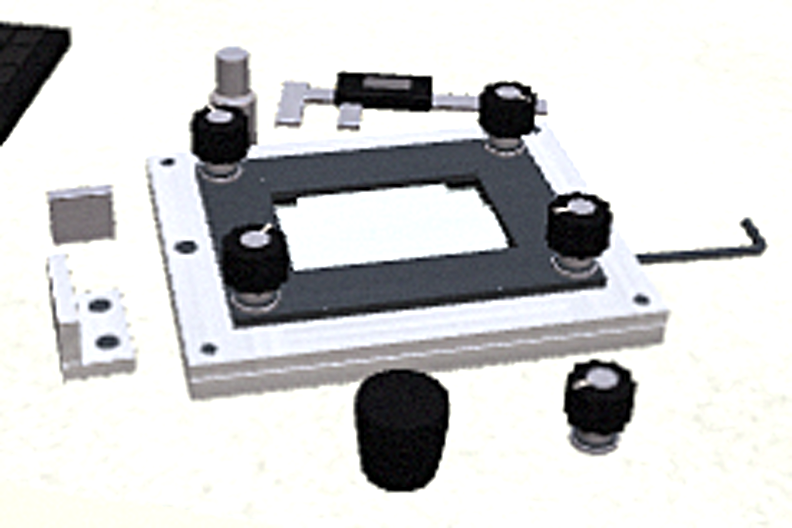

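View pics/f.png

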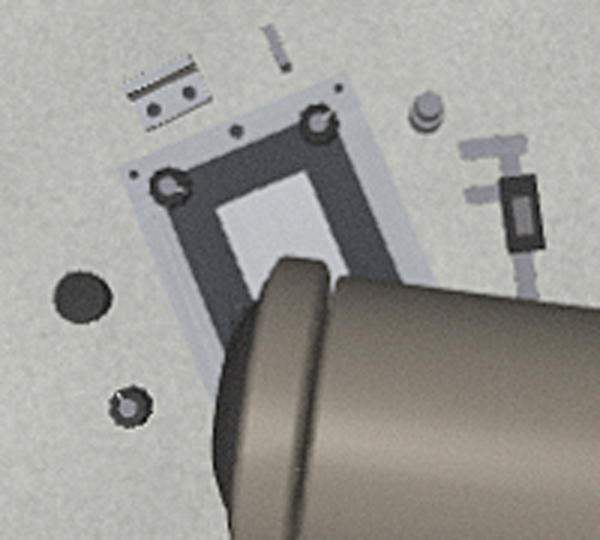

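```bash
python3 -c "
from rig import ctrl
print(ctrl.sign_off())"
```

```text
the job is handed in; nothing more can be done
None
```

I drew the frame down with the four knobs, going crosswise in every round: about 60° on each first, then 28°, then 22°. Two finishing rounds followed, watching the torque. I handed the job in at about 60 s with the gripper clear.

**Torque:** The last readings near the end of each knob's turning are below. I took them two ways: from the wrist joint (after calibrating it turning freely), and directly from the force sensor, which is noisy by about 0.03 N m. Target was 0.15–0.2 N m.

| Knob | Wrist joint (N m) | Force sensor (N m) |
|---|---|---|
| +x +y | 0.15 (0.19 on the visit before) | 0.18 |
| −x −y | 0.15 (0.17 on the visit before) | 0.21 |
| +x −y | 0.17 | 0.12 |
| −x +y | 0.19 | 0.20 |

I may have the corner names swapped by a half turn of the insert. The diagonals are the same either way.

**Frame home:** I judged this from the torque, which rose much faster near the end than the cushions alone could explain. The last side view shows the frame flat with no gap that I can see, but I did not measure its height. Its tilt during tightening was not measured either.

**Checks that disagreed or were skipped:**
- The two sensors differ by up to about 0.05 N m.
- The closing checks on +x +y and −x −y came from short turns of about 1–1.6°, so they are rougher.
- I did not re-check +x −y after the last turns on its opposite.
- The fingertips came within an estimated 3 mm of the frame once, on a fast descent, with no contact force recorded.

The items around the insert look unmoved in the final views; the arm hid part of the top one.

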